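# Grip a pipe in the yoke vise with the loose crank

## Task

Fit the loose crank onto the square end of the pipe vise's screw, easing it fully home without ramming it, and wind it clockwise through the full turns it takes for the upper jaw to come down and grip the steel pipe firmly, but not so hard that the pipe is crushed. Leave the crank seated on the screw and the pipe where it lay, and do not disturb the other things on the bench.

Things in the scene. Friction and masses are not known exactly. Their poses are not given: they have to be found in the camera images.
- crank: Loose steel crank, 0.43 kg, flat on the bench, black handle up. Hub: block 34 x 34 mm, 40 mm high; square hole 17.4 mm wide right through it, parallel to its faces, lower mouth chamfered 1.5 mm. Arm 22 mm wide, 12 mm thick, flush with the hub's underside, 80 mm (between centres) to the handle. Origin: centre of the hub's underside; x from hub to handle, z up.
- crank_knob (a point): Middle of the crank's upright black handle: a cylinder 26 mm in diameter and 58 mm long, from 18 to 76 mm above the crank's underside, that spins freely on its spindle. This point lies 80 mm from the hub's axis and 47 mm above the underside.
- screw: Upright steel screw of the vise. Top end: 16 mm square, 30 mm high (last 4 mm tapered to 12 mm), on a 30 mm round collar. Origin: centre of the collar's upper face, where the crank's underside sits when home; x, y square to the flats (the crank fits four ways), z up. Clockwise from above lowers it, 8 mm a turn, with the jaw. The screw stays where it is left.
- screw_tip (a point): Centre of the top of the screw's square, 30 mm above screw. Feel: turning with the jaw free takes about 0.5 N m (6 N across at the handle). Once the jaw bears on the pipe this climbs; it is tight within about a quarter turn of the first touch. A firm grip is 0.12 to 0.4 N m (1.5 to 5 N at the handle) above the free drag; about 0.25 N m (3 N) above it is right.
- jaw: Upper V jaw that slides down between the yoke's legs with the screw; 80 mm wide. Origin: a reference point on the screw's axis, level with the bench when the jaw is at its highest, and sinking with it. It starts clear of the pipe, some one and a quarter to two turns open.
- pipe: Loose steel pipe, nominal 1 inch (about 33.7 mm outside), 220 mm long, lying level in the lower V jaw of the vise. Origin: its middle, on its axis; x along the pipe.
- vise: Cast yoke pipe vise bolted to the bench: foot 96 x 190 mm, two legs 122 mm apart over their outsides along y, bridge and nut boss up to 165 mm above the bench. Origin: centre of the foot on the bench, on the screw's axis; x along the pipe, y across the yoke, z up.
- screwdriver: Bystander: screwdriver, 160 mm, lying along x between vise and crank. Origin: underside.
- elbow: Bystander: cast pipe elbow, about 60 x 60 mm, 44 mm high. Origin: underside.
- coupling: Bystander: steel pipe coupling standing on end, 43 mm in diameter, 42 mm high. Origin: underside.
- paste_tin: Bystander: tin, 72 mm in diameter, 65 mm high. Origin: underside.
- carton: Bystander: small carton 90 x 75 x 70 mm. Origin: underside.
- spanner: Bystander: open-ended spanner, 210 mm, lying flat. Origin: underside.
- tape_roll: Bystander: roll of sealing tape lying flat, 80 mm in diameter, 22 mm high. Origin: underside.
There are look-alikes about, which are no part of the job. Leave any blue look-alike of the crank alone.

How it is judged:
By the outcome, as a careful person would: the job done as asked, in the order asked, and still so for the second after the job is handed in, with the robot touching nothing.
It also fails if it takes over 72 s, if anything falls off the work surface, if the arm or the gripper's body presses on something with over 40 N, if the wrist force passes 120 N, or if a joint passes its speed limit or range.

## Robot

A 6-joint arm with a two-finger parallel gripper is mounted at the origin on the work surface. World frame = base frame: x ahead of the robot, y to its left, z up, the work surface at z = 0. Lengths are in m, angles in degrees, forces in N, time in s.
With the tool pointing down it reaches from about 0.4 to 0.825 m from the base axis. Payload 7 kg.
Tool frame: the origin (TCP) lies between the finger pads; the fingertips stand 19 mm ahead of it and the grasp point (between the pads) is the TCP; y points along the fingers, x is the direction in which the jaws open and shut, and the axes are right-handed (so a half turn about y gives the same grasp; the last joint's range is limited). The gripper opens to 88 mm and grips with 3 to 60 N. Pads are 19 mm wide; open, the fingers measure 130 mm over their backs; the gripper's body (78 mm by 193 mm) begins 47 mm behind the grasp point.
Start: joints at [-49.784, 20.546, 0.682, 0, -70.136, -16.507], TCP at [0.271, -0.618, 0.246] pointing down, gripper open.
Joint ranges: [-176.03, 176.03], [-82.01, 121.73], [-58.28, 71.71], [-173.87, 95.51], [-174.79, -0.11], [-173.66, 173.66]. Speed limits (degrees/s): [136.94, 136.94, 172.46, 180, 180, 180].

## Interface

Orientations are given as [roll, pitch, yaw] about the fixed x, y, z axes, in that order (R = Rz(yaw) Ry(pitch) Rx(roll)).
In Python, from plant import r gives the robot as it stands. The module is installed in compiled form; this text tells all that it offers.
- The arm moves only by the tool jog_arm, never from a script. Its argument "steps" is a list of rows, each a list of 5 numbers: the closure, from 0 (fully open) to 1 (shut), then the shift along the tool's x, y, z in m, then the turn about the tool's y in degrees. In form: [[jaw, x, y, z, turn], ...]. A call has 1 to 12 rows; each row shifts and turns the commanded pose from where the row before left it, along the tool's axes as they then stand; what a row does not reach is not made up. A row lasts 1/12 s, in which the tool goes at most 41.7 mm and 7.16 degrees, less where a joint would pass 70% of its speed; a pose out of reach is approached as far as the arm can. A call with a gripper value outside its range is refused whole. The fingers move at their own pace and stop on an object; "squeeze" is the grip in N (left out, the last holds). Time passes only in rows, so rows that do not move let the fingers close. It gives the time, the measured TCP pose, the force and the opening at its end, in the units of the state.
- r.get_state(): the state, without advancing time (a new reading comes with each control period).
- r.capture(name): name is "scene" or "top"; returns a dict with "image" (384x512x3 uint8, red, green, blue), "vfov" (degrees; the focal length in pixels is half the picture's height over the tangent of half this angle, whatever the lens; pixels are square), "cx", "cy" (the principal point, pixels), "D" ([k1, k2, p1, p2, k3] as OpenCV has them; the pictures are not rectified), "R" (3x3) and "t" (3): a world point X has camera coordinates R X + t. Camera axes: x right, y down, z forward; pixel columns grow to the right and rows downward; lengths in m; the calibration is good to about 2 mm. A picture is of the moment at which its call begins. There is no depth.
- r.close_job(): hands the job in, once; it reports no verdict.
The state is a dict: "time_s": time; "joints": joint angles; "qd": joint speeds; "joint_torque": joint torques, N m; "tcp_pos": TCP position; "eef_rot": TCP orientation; "contact_force": force on the tool from outside, world axes, zero at the start; "moment": the same for the moment, N m; "gripper_width": finger opening in m.
Only numpy, scipy, OpenCV 4.12 (cv2) and the standard library are available. Lean on these libraries where they do the work, as an engineer would, in place of code of your own. Each camera call takes 0.05 s, during which the arm holds its last target.

## Working session

There is one attempt and no reset: what is moved stays moved. The work goes in short steps, Python scripts to look and compute and a tool call to move; the robot and the scene stay as the last step left them, time stands still between calls to the robot, and variables do not carry over. Pictures are saved under pics/ and viewed, and the job is handed in when it is done.

Besides the shell and the picture viewer there is one more tool, called after "Emit:" in YAML: its name, and indented under it one key for each argument. jog_arm: Moves the arm, as the interface text tells. Its arguments: {"type":"object","properties":{"steps":{"type":"array","items":{"type":"array","items":{"type":"number"}}},"squeeze":{"type":"number"}},"required":["steps"]}

```bash
mkdir -p pics; ls
python3 - <<'E'
from plant import r
import cv2,numpy as np,pickle
print(r.get_state())
for n in("scene","top"):
    c=r.capture(n); cv2.imwrite(f"pics/{n}0.png",c["image"][:,:,::-1]); pickle.dump(c,open(f"{n}0.pkl","wb"))
    print(n,c["vfov"],c["cx"],c["cy"],c["D"],c["R"],c["t"])
E
```

```text
pics
{'time_s': 0.0, 'joints': array([-4.97850090e+01,  2.05927176e+01,  6.35183879e-01, -1.94153465e-02,
       -7.01348284e+01, -1.65076841e+01]), 'qd': array([ 0.01352058,  0.00680951, -0.10021537,  0.00122254, -0.05230899,
       -0.02195236]), 'joint_torque': array([ 1.86240213e-03, -5.82711303e+01,  2.93054670e+01,  6.99728921e+00,
        6.53704628e-03, -1.62275228e-04]), 'tcp_pos': array([ 0.27120547, -0.61764235,  0.2446211 ]), 'eef_rot': array([-8.99912528e+01, -9.37414913e-02,  1.13700688e+02]), 'contact_force': array([-0.43744599,  0.35904363, -0.68274323]), 'moment': array([ 0.00709388, -0.03496759,  0.01168208]), 'gripper_width': 0.08727147364521931}
scene 47.86056834754217 260.8057992904225 191.5707573545359 [0.04118271 0.         0.         0.         0.        ] [[ 0.02138269  0.99971134  0.01095498]
 [ 0.64490743 -0.00541918 -0.76424148]
 [-0.76396151  0.02340649 -0.64483715]] [-2.90902017e-04 -2.11732473e-01  1.75587933e+00]
top 42.25604072127419 251.34967845372515 199.67238603739673 [-0.10096144  0.          0.          0.          0.        ] [[-0.02281678 -0.9994558   0.02382209]
 [-0.99449434  0.02025293 -0.10281452]
 [ 0.1022761  -0.02603683 -0.99441525]] [-0.02042977  0.50753918  1.57489099]
```

View pics/scene0.png

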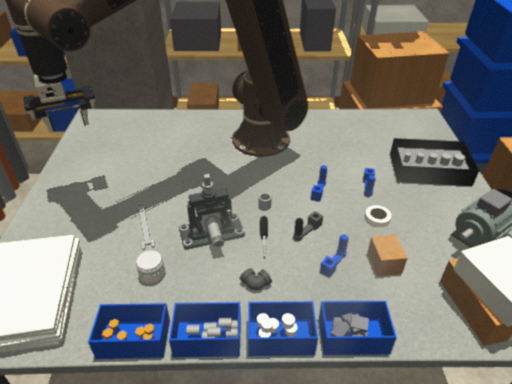

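View pics/top0.png

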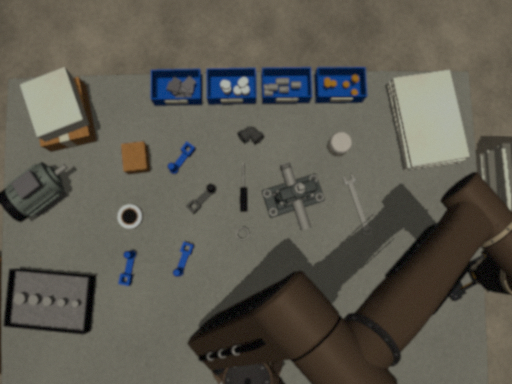

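The crank (grey hub, black knob) is at about (200,198) in the top view and (307,226) in the scene view. The vise is at (293,194) top and (210,215) scene. There are three blue decoys. Next I'll zoom in.

```bash
cat > h.py <<'E'
import numpy as np,cv2,pickle
def cam(c):
    H=c["image"].shape[0]; f=H/2/np.tan(np.radians(c["vfov"])/2)
    return np.array([[f,0,c["cx"]],[0,f,c["cy"]],[0,0,1]]),np.array(c["D"],float)
def ray(c,uv):
    K,D=cam(c); p=cv2.undistortPoints(np.array([[uv]],float),K,D)[0,0]
    R=np.array(c["R"]); return -R.T@c["t"],R.T@np.array([p[0],p[1],1])
def onz(c,uv,z):
    o,d=ray(c,uv); return o+d*(z-o[2])/d[2]
def tri(c1,u1,c2,u2):
    o1,d1=ray(c1,u1);o2,d2=ray(c2,u2)
    d1=d1/np.linalg.norm(d1);d2=d2/np.linalg.norm(d2)
    s=np.linalg.lstsq(np.c_[d1,-d2],o2-o1,rcond=None)[0]
    a=o1+s[0]*d1;b=o2+s[1]*d2
    return (a+b)/2,np.linalg.norm(a-b)
def proj(c,X):
    K,D=cam(c); return cv2.projectPoints(np.array(X,float).reshape(-1,1,3),cv2.Rodrigues(np.array(c["R"]))[0],np.array(c["t"],float),K,D)[0][:,0]
def crop(c,u0,v0,u1,v1,s,fn,g=1.0):
    im=c["image"][v0:v1,u0:u1,::-1]; im=cv2.resize(im,None,fx=s,fy=s,interpolation=cv2.INTER_CUBIC)
    cv2.imwrite(fn,np.clip(im*g,0,255).astype('uint8'))
def load(n): return pickle.load(open(n+".pkl","rb"))
E
python3 - <<'E'
from h import *
s=load("scene0");t=load("top0")
crop(t,180,150,340,250,5,"pics/ta.png",1.3)
crop(s,170,165,330,285,5,"pics/sa.png",1.3)
E
```

```text
(no output)
```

View pics/ta.png

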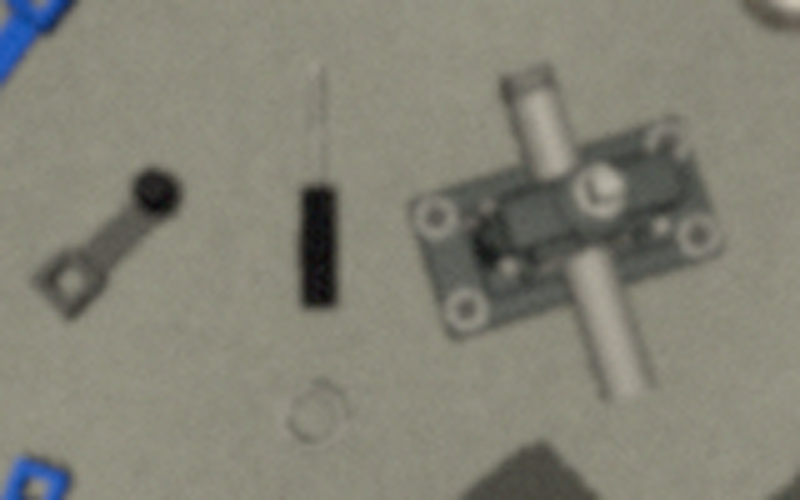

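View pics/sa.png

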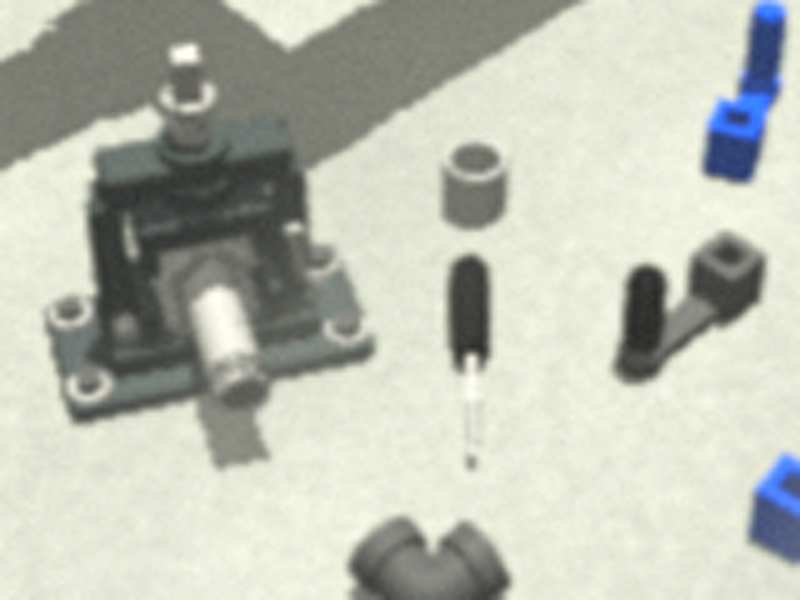

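Run:
```python
from h import *
s=load("scene0");t=load("top0")
T=lambda u,v:((u+.5)/5-.5+180,(v+.5)/5-.5+150)
S=lambda u,v:((u+.5)/5-.5+170,(v+.5)/5-.5+165)
print("hub",tri(t,T(70,281),s,S(728,251)),onz(t,T(70,281),.04),onz(s,S(728,251),.04))
print("knob",tri(t,T(156,187),s,S(648,272)),onz(t,T(156,187),.076),onz(s,S(648,272),.076))
print("tip",tri(t,T(602,183),s,S(186,53)),"collar",tri(t,T(600,192),s,S(187,94)))
# foot bolts: plane unknown ~.018
for p in [(435,217),(667,139),(699,236),(466,310)]: print("bolt t",onz(t,T(*p),.02)[:2])
for p in [(70,309),(320,257),(346,327),(90,381)]: print("bolt s",onz(s,S(*p),.02)[:2])
for p in [(527,75),(627,392)]: print("pipe t",onz(t,T(*p),.07)[:2])
```

```text
hub (array([0.49010062, 0.15681555, 0.03996441]), np.float64(0.006694505646357864)) [0.48970335 0.15347132 0.04      ] [0.4901469  0.16019107 0.04      ]
knob (array([0.54478615, 0.099235  , 0.07472159]), np.float64(0.006725296879285852)) [0.54428812 0.09581019 0.076     ] [0.54618612 0.10240643 0.076     ]
tip (array([ 0.52220224, -0.16465523,  0.22461742]), np.float64(0.0011137930460733882)) collar (array([ 0.52086438, -0.16673073,  0.19411281]), np.float64(0.001955432005623277))
bolt t [ 0.52838026 -0.08151178]
bolt t [ 0.57665759 -0.23461572]
bolt t [ 0.51252393 -0.25326572]
bolt t [ 0.46748192 -0.10000058]
bolt s [ 0.51717009 -0.25016315]
bolt s [ 0.4720005  -0.09680706]
bolt s [ 0.53480251 -0.07913441]
bolt s [ 0.5783016  -0.23123308]
pipe t [ 0.61192646 -0.13933525]
pipe t [ 0.40999054 -0.19609598]
```

Run:
```python
from h import *
s=load("scene0");t=load("top0")
crop(t,282,172,318,204,18,"pics/tb.png",1.0)
crop(s,195,168,222,200,18,"pics/sb.png",1.0)
```

```text
(no output)
```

View pics/tb.png

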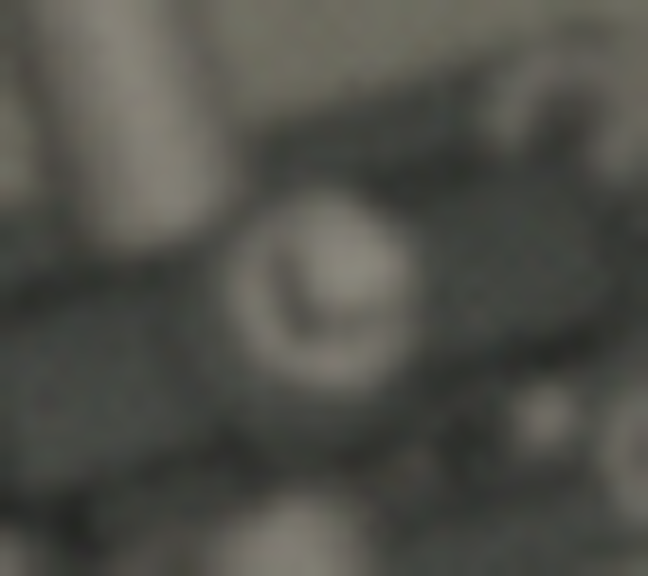

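View pics/sb.png

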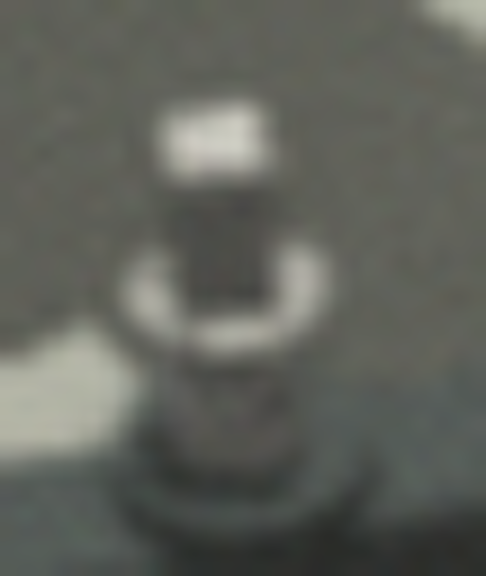

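```bash
cat > rect.py <<'E'
from h import *
def rectify(c,ctr,z,half,res):
    n=int(2*half/res)+1
    xs=ctr[0]+np.linspace(-half,half,n); ys=ctr[1]+np.linspace(-half,half,n)
    # image col = x, row = -y  (world view from above: x right, y up)
    X,Y=np.meshgrid(xs,ys[::-1]); P=np.stack([X,Y,np.full_like(X,z)],-1).reshape(-1,3)
    m=proj(c,P).reshape(n,n,2).astype(np.float32)
    return cv2.remap(c["image"],m[...,0],m[...,1],cv2.INTER_CUBIC)
E
python3 - <<'E'
from rect import *
s=load("scene0");t=load("top0")
def go(c,pt,half,tag):
    im=rectify(c,pt,pt[2],.03,.0005); g=cv2.cvtColor(im,cv2.COLOR_RGB2GRAY).astype(np.float32)
    cv2.imwrite(f"pics/r{tag}.png",cv2.resize(np.clip(im[:,:,::-1]*1.3,0,255).astype('uint8'),None,fx=4,fy=4))
    gx=cv2.Sobel(g,cv2.CV_32F,1,0,ksize=5);gy=-cv2.Sobel(g,cv2.CV_32F,0,1,ksize=5)
    n=g.shape[0];yy,xx=np.mgrid[:n,:n]-n//2
    for h in half:
        w=np.exp(-(xx**2+yy**2)/(2*(h/.0005)**2))
        Z=(w*(gx+1j*gy)**4/(np.hypot(gx,gy)**2+1e-6)).sum()
        print(tag,h,np.degrees(np.angle(Z))/4,abs(Z)/(w*np.hypot(gx,gy)**2).sum())
p=np.array([.5222,-.1647,.2246])
from itertools import product
T=lambda u,v:((u+.5)/5-.5+180,(v+.5)/5-.5+150)
S=lambda u,v:((u+.5)/5-.5+170,(v+.5)/5-.5+165)
go(t,onz(t,T(602,183),.2246),[.006,.008,.010],"t")
go(s,onz(s,S(186,53),.2246),[.006,.008,.010],"s")
E
cd pics; python3 -c "
import cv2,numpy as np
cv2.imwrite('rts.png',np.hstack([cv2.imread('rt.png'),cv2.imread('rs.png')])[:, :800] if 0 else cv2.resize(np.hstack([cv2.imread('rt.png'),cv2.imread('rs.png')]),(800,400)))"
```

```text
t 0.006 35.1747269762808 0.12357911597278873
t 0.008 39.54851883048285 0.10916867237763826
t 0.01 39.79163480697035 0.09111973895760689
s 0.006 10.822893743818346 0.5122261507796294
s 0.008 10.81270160827885 0.4973729816363295
s 0.01 10.772460805460122 0.48729630018829306
```

View pics/rts.png

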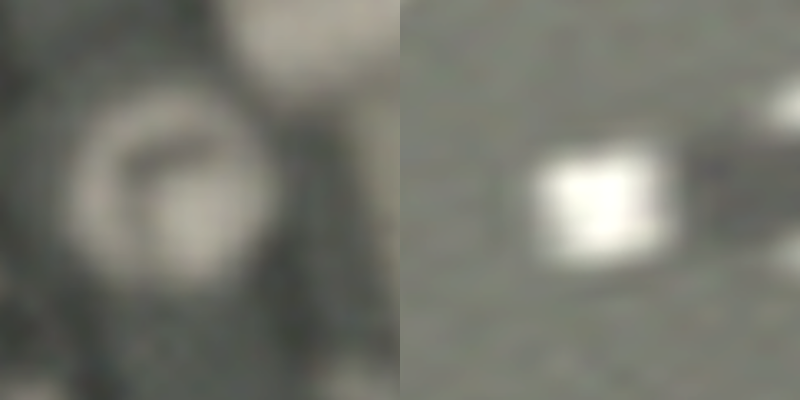

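Emit:
jog_arm:
  steps:
    - [0,0,-0.04,0,0]
    - [0,0,-0.03,0,0]
    - [0,0.0311,0,-0.0256,0]
    - [0,0.0311,0,-0.0256,0]
    - [0,0.0311,0,-0.0256,0]
    - [0,0.0311,0,-0.0256,0]
    - [0,0.0311,0,-0.0256,0]
    - [0,0.0311,0,-0.0256,0]
    - [0,0.0311,0,-0.0256,0]
    - [0,0.0311,0,-0.0256,0]
    - [0,0.0311,0,-0.0256,0]
    - [0,0.0311,0,-0.0256,0]

```text
time_s: 1.1
tcp_pos: [0.3805, -0.2285, 0.3155]
eef_rot: [-90.0, -0.0, 113.7]
contact_force: [1.8, 0.0, -0.3]
gripper_width: 0.0876
```

Emit:
jog_arm:
  steps:
    - [0,0.0311,0,-0.0256,0]
    - [0,0.0311,0,-0.0256,0]
    - [0,0.0311,0,-0.0256,0]
    - [0,0.0311,0,-0.0256,0]
    - [0,0.0311,0,-0.0256,0]
    - [0,0.0311,0,-0.0256,0]
    - [0,0.0311,0,-0.0256,0]
    - [0,0.0311,0,-0.0256,0]
    - [0,0.0311,0,-0.0256,0]
    - [0,0.0311,0,-0.0256,0]
    - [0,0,0,0,-7]
    - [0,0,0,0,-7]

```text
time_s: 2.1
tcp_pos: [0.4901, 0.1595, 0.3144]
eef_rot: [-89.9, -0.0, 128.2]
contact_force: [0.3, -0.2, 0.2]
gripper_width: 0.0872
```

Emit:
jog_arm:
  steps:
    - [0,0,0.012,0,-7.1]
    - [0,0,0.012,0,-7.1]
    - [0,0,0.012,0,-7.1]
    - [0,0,0.012,0,-7.1]
    - [0,0,0.012,0,-7.1]
    - [0,0,0.012,0,-7.1]
    - [0,0,0.012,0,-7.1]
    - [0,0,0.012,0,-7.1]
    - [0,0,0.012,0,-7.1]
    - [0,0,0.012,0,-7.1]
    - [0,0,0.012,0,-7.1]
    - [0,0,0.012,0,-7.1]

```text
time_s: 3.1
tcp_pos: [0.4898, 0.1572, 0.1707]
eef_rot: [-90.0, -0.0, -146.7]
contact_force: [0.0, 0.4, 0.3]
gripper_width: 0.0882
```

Emit:
jog_arm:
  steps:
    - [0,0,0.012,0,-5.3]
    - [0,0,0.012,0,-5.3]
    - [0,0,0,0,0]

```text
time_s: 3.35
tcp_pos: [0.4886, 0.1565, 0.1451]
eef_rot: [-90.1, -0.2, -136.3]
contact_force: [-0.8, -0.6, -0.4]
gripper_width: 0.0876
```

```bash
cat > snap.py <<'E'
import sys,cv2,pickle
from plant import r
tag=sys.argv[1]
for n in("scene","top"):
    c=r.capture(n); pickle.dump(c,open(f"{n}{tag}.pkl","wb"))
st=r.get_state(); print(st["time_s"],st["tcp_pos"].round(4),st["eef_rot"].round(2),st["contact_force"].round(2),st["moment"].round(3),st["joints"].round(1),round(st["gripper_width"],4))
E
python3 snap.py 1
python3 - <<'E'
from h import *
from plant import r
s=load("scene1");t=load("top1");p=r.get_state()["tcp_pos"]
print(proj(t,p),proj(s,p))
crop(t,165,150,265,240,6,"pics/t1.png",1.3)
crop(s,260,165,360,265,6,"pics/s1.png",1.3)
E
```

```text
3.45 [0.4899 0.1571 0.1474] [-9.0000e+01 -8.0000e-02 -1.3667e+02] [-0.63 -0.04 -0.03] [-0.004  0.173  0.013] [ 39.7  10.6 -27.1   0.  -52.4   3.6] 0.0878
[[189.05664906 202.4984456 ]] [[317.47547745 188.45561213]]
```

View pics/s1.png

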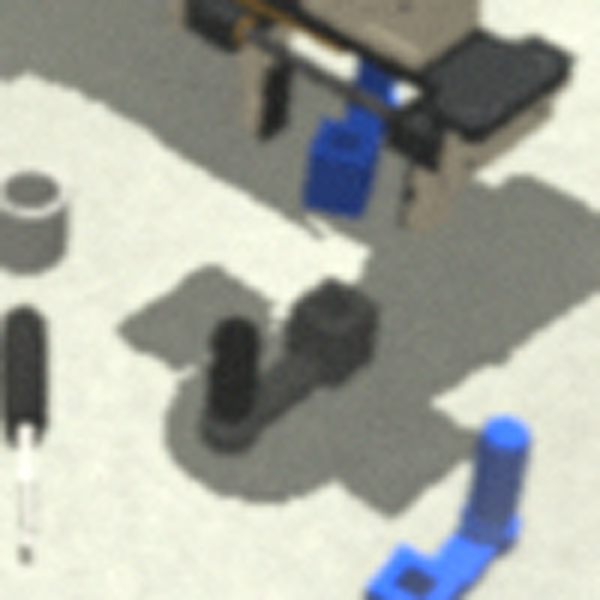

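View pics/t1.png

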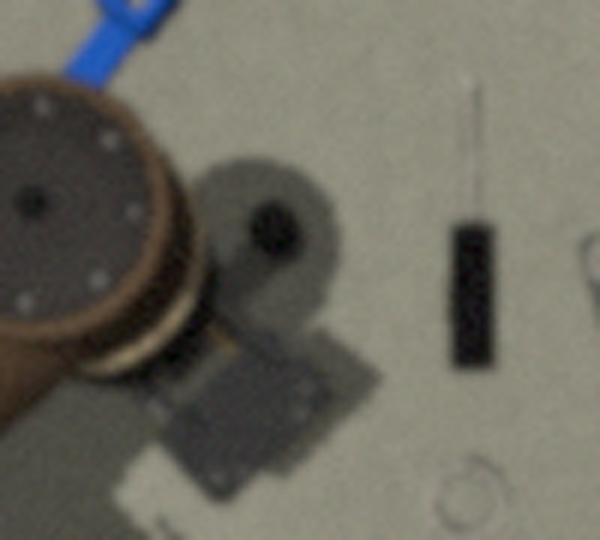

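Emit:
jog_arm:
  steps:
    - [0,0,0.03,0,0]
    - [0,0,0.03,0,0]
    - [0,0,0.03,0,0]
    - [0,0,0.02,0,0]
    - [0,0,0.0105,0,0]
    - [0,0,0,0,0]

```text
time_s: 3.95
tcp_pos: [0.4893, 0.1567, 0.0254]
eef_rot: [-90.0, -0.2, -136.7]
contact_force: [0.5, 0.1, 0.7]
gripper_width: 0.0873
```

```bash
python3 snap.py 2
python3 - <<'E'
from h import *
s=load("scene2")
crop(s,260,165,360,265,6,"pics/s2.png",1.6)
E
```

```text
4.05 [0.4906 0.1577 0.0277] [-8.9980e+01  2.0000e-02 -1.3657e+02] [1.05 0.09 0.29] [0.019 0.051 0.006] [ 39.7  20.2 -34.1   0.  -35.6   3.7] 0.0874
```

View pics/s2.png

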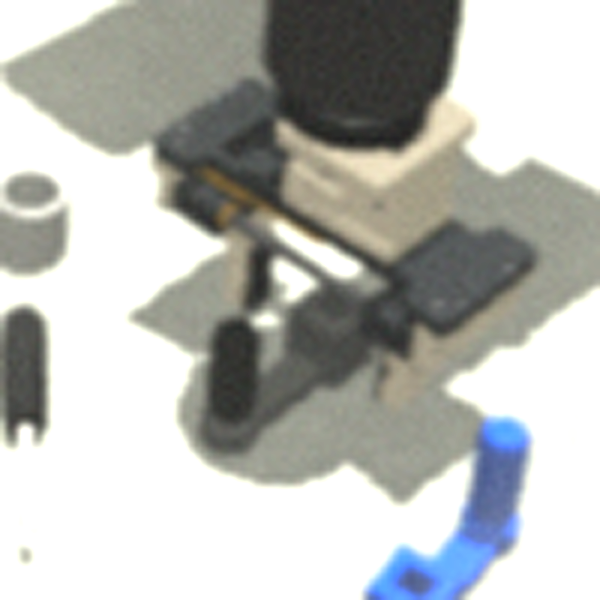

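The fingers straddle the hub and nothing is touching. Closing now.

Emit:
jog_arm:
  steps:
    - [1,0,0,0,0]
    - [1,0,0,0,0]
    - [1,0,0,0,0]
    - [1,0,0,0,0]
    - [1,0,0,0,0]
    - [1,0,0,0,0]
  squeeze: 15

```text
time_s: 4.55
tcp_pos: [0.4902, 0.1574, 0.0274]
eef_rot: [-90.0, 0.0, -136.5]
contact_force: [-0.0, 0.4, 0.4]
gripper_width: 0.0537
```

Emit:
jog_arm:
  steps:
    - [1,0,0,0,0]
    - [1,0,0,0,0]
    - [1,0,0,0,0]
  squeeze: 58

```text
time_s: 4.8
tcp_pos: [0.4905, 0.1578, 0.0272]
eef_rot: [-90.0, 0.1, -136.5]
contact_force: [0.3, 0.2, -1.2]
gripper_width: 0.0338
```

Emit:
jog_arm:
  steps:
    - [1,0,0,0,0]
    - [1,0,-0.005,0,0]
    - [1,0,-0.015,0,0]
    - [1,0,-0.025,0,0]
    - [1,0,-0.03,0,0]
    - [1,0,-0.03,0,0]
    - [1,0,0,0,0]
    - [1,0,0,0,0]

```text
time_s: 5.47
tcp_pos: [0.4902, 0.1576, 0.1334]
eef_rot: [-90.0, 0.1, -136.5]
contact_force: [0.1, 0.2, -5.2]
gripper_width: 0.0336
```

```bash
python3 snap.py 3
python3 - <<'E'
from h import *
s=load("scene3");t=load("top3")
crop(s,260,145,360,245,6,"pics/s3.png",1.6)
E
```

```text
5.5667 [0.4888 0.1566 0.131 ] [-9.0050e+01 -1.3000e-01 -1.3653e+02] [-0.15  0.28 -5.01] [ 0.005  0.285 -0.051] [ 39.7  11.7 -28.3  -0.1 -50.2   3.8] 0.0336
```

View pics/s3.png

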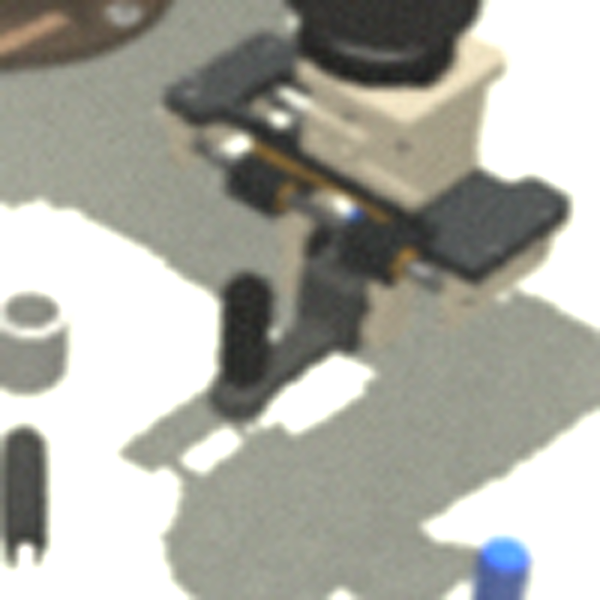

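Run:
```python
from h import *
t=load("top3")
crop(t,165,150,265,240,6,"pics/t3.png",1.3)
```

```text
(no output)
```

View pics/t3.png

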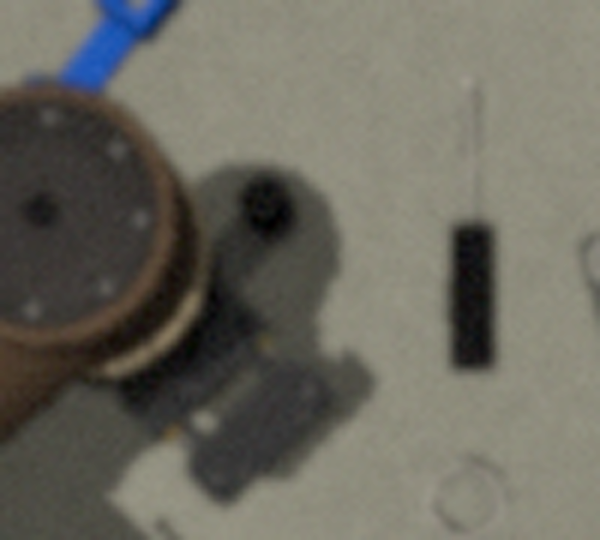

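Run:
```python
from h import *
s=load("scene3");t=load("top3")
a=((269+.5)/6-.5+165,(202+.5)/6-.5+150); b=((247+.5)/6-.5+260,(288+.5)/6-.5+145)
X,e=tri(t,a,s,b); print(X,e)
d=np.array([np.cos(np.radians(-46.5)),np.sin(np.radians(-46.5)),0])
p=np.array([.4902,.1576,.1334]); print(X-p, (X-p)@d, p+.08*d+[0,0,.0488])
```

```text
[0.5426522  0.09720006 0.17641534] 0.006144235935197743
[ 0.0524522  -0.06039994  0.04301534] 0.07991827501208348 [0.54526837 0.09957005 0.1822    ]
```

Run:
```python
from h import *
from plant import r
for tag,box in(("0",(290,210,308,240)),("3",(292,186,308,212))):
    s=load("scene"+tag);u0,v0,u1,v1=box
    g=s["image"][v0:v1,u0:u1].astype(int); m=(g.max(2)<38).astype('uint8')
    n,l,st,c=cv2.connectedComponentsWithStats(m); k=1+np.argmax(st[1:,4]); 
    v,u=np.nonzero(l==k); C=np.cov(u,v); w,V=np.linalg.eigh(C); d=V[:,1]*np.sign(V[1,1])
    print(tag,st[k],c[k]+[u0,v0],"axis deg from vertical",np.degrees(np.arctan2(d[0],d[1])),"len",np.sqrt(12*w))
    print("\n".join("".join("#" if x else "." for x in row) for row in l==k))
    # predicted axis for upright knob
    base=np.array([.545,.0985]); z0=0 if tag=="0" else .1065
    for tilt in(0,3,6):
        d3=np.array([.688*np.sin(np.radians(tilt)),-.725*np.sin(np.radians(tilt)),np.cos(np.radians(tilt))])
        b=np.array([.545,.0985,z0+.018]);q=proj(s,[b,b+.058*d3]);e=q[0]-q[1];print(tilt,np.degrees(np.arctan2(e[0],e[1])),np.linalg.norm(e))
```

```text
0 [ 6 19  6  4  9] [298.44444444 230.22222222] axis deg from vertical -64.37904282629248 len [2.37874487 6.00068659]
..................
..................
..................
..................
..................
..................
..................
..................
..................
..................
..................
..................
..................
..................
..................
..................
..................
..................
..................
.........#.#......
.......####.......
......#..#........
.......#..........
..................
..................
..................
..................
..................
..................
..................
0 -5.192118815066748 13.723897920502095
3 -2.457443214910543 13.170403134029987
6 0.5258044540600575 12.61111556518704
3 [  6   5   7  18 106] [300.66981132 199.79245283] axis deg from vertical -2.3089357625576143 len [ 6.23323071 16.84521861]
................
................
................
................
................
.........#......
.......#####....
......######....
......#######...
......#######...
......######....
......#######...
......#######...
......######....
......######....
......######....
......######....
......#######...
......######....
......######....
......######....
......######....
......#####.....
................
................
................
0 -5.218460034597687 15.273627676549866
3 -2.635255146458739 14.723487827430894
6 0.15768158439983973 14.162662499337399
```

Run:
```python
from h import *
for tag,box,ths in(("0",(292,214,305,236),(50,60,70)),("2",(292,214,305,236),(38,45)),("3",(292,186,308,212),(34,38,45))):
  for th in ths:
    s=load("scene"+tag);u0,v0,u1,v1=box
    g=s["image"][v0:v1,u0:u1].astype(int); m=(g.max(2)<th).astype('uint8')
    n,l,st,c=cv2.connectedComponentsWithStats(m); k=1+np.argmax(st[1:,4]); 
    L=(l==k); vv=[i for i in range(L.shape[0]) if L[i].sum()>=4][1:-3]
    # line through row midpoints
    mid=[np.nonzero(L[i])[0].mean() for i in vv]; p=np.polyfit(vv,mid,1)
    print(tag,th,st[k],np.degrees(np.arctan(p[0])),len(vv))
```

```text
0 50 [ 3  5  7 16 88] -2.0825652797308685 11
0 60 [  3   5   8  17 103] -1.902481988936272 12
0 70 [  3   5   8  17 115] -4.5551521692270365 13
2 38 [ 4  5  6 16 85] -2.0825652797308645 10
2 45 [  3   5   8  17 108] -4.199496440228183 12
3 34 [ 6  6  6 17 88] -3.920434057792973 12
3 38 [  6   5   7  18 106] -1.2590452071752838 13
3 45 [  5   5   8  19 118] -1.4163653095477478 13
```

Emit:
jog_arm:
  steps:
    - [1,0,-0.02,0,0]
    - [1,0,-0.031,0,0]
    - [1,0,-0.031,0,0]
    - [1,0,-0.031,0,0]
    - [1,0,-0.031,0,0]
    - [1,0,-0.016,0,0]
    - [1,0.01,0,0.0127,0]
    - [1,0.0166,0,0.0214,0]
    - [1,0.0166,0,0.0214,0]
    - [1,0.0166,0,0.0214,0]
    - [1,0.0166,0,0.0214,0]
    - [1,0.0166,0,0.0214,0]

```text
time_s: 6.57
tcp_pos: [0.5039, 0.0052, 0.2898]
eef_rot: [-90.1, -0.2, -136.5]
contact_force: [-0.0, 0.2, -4.8]
gripper_width: 0.0337
```

Emit:
jog_arm:
  steps:
    - [1,0.0166,0,0.0214,0]
    - [1,0.0166,0,0.0214,0]
    - [1,0.0166,0,0.0214,0]
    - [1,0.0166,0,0.0214,0]
    - [1,0.0166,0,0.0214,0]
    - [1,0.0166,0,0.0214,0]
    - [1,0.0069,0,0.009,0]
    - [1,0,0,0,-6]
    - [1,0,0,0,-7]
    - [1,0,0,0,-7]
    - [1,0,0,0,-7]
    - [1,0,0,0,-7]

```text
time_s: 7.57
tcp_pos: [0.5214, -0.1661, 0.2898]
eef_rot: [-90.3, -0.0, -102.2]
contact_force: [0.9, 0.4, -4.7]
gripper_width: 0.0337
```

Emit:
jog_arm:
  steps:
    - [1,0,0,0,-7]
    - [1,0,0,0,-7]
    - [1,0,0,0,-6]
    - [1,0,0,0,-4.5]
    - [1,0,0,0,0]
    - [1,0,0,0,0]

```text
time_s: 8.07
tcp_pos: [0.5218, -0.1662, 0.2905]
eef_rot: [-90.2, 0.1, -78.1]
contact_force: [0.3, 0.6, -4.2]
gripper_width: 0.0343
```

```bash
python3 snap.py 4
python3 - <<'E'
from h import *
s=load("scene4");t=load("top4")
crop(s,165,110,265,210,6,"pics/s4.png",1.6)
crop(t,250,140,340,230,6,"pics/t4.png",1.6)
E
```

```text
8.1667 [ 0.5221 -0.1663  0.2911] [-9.010e+01  3.000e-02 -7.814e+01] [-0.14 -0.65 -4.85] [-0.138  0.248 -0.028] [  2.8   7.  -11.3  -0.  -71.8  99.1] 0.0342
```

View pics/s4.png

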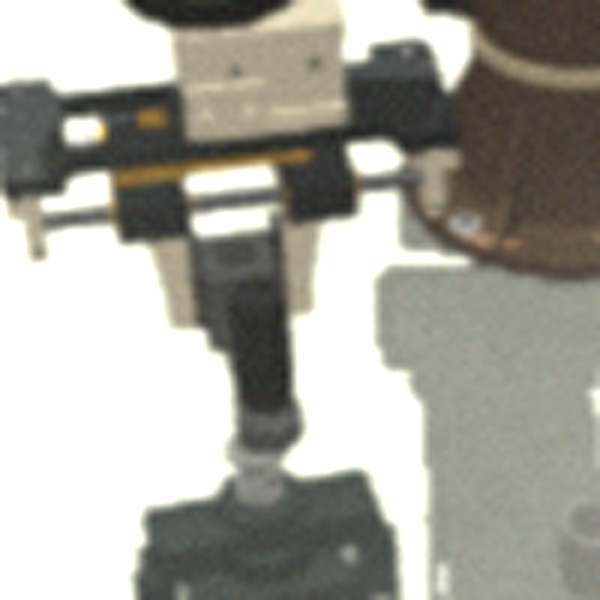

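View pics/t4.png

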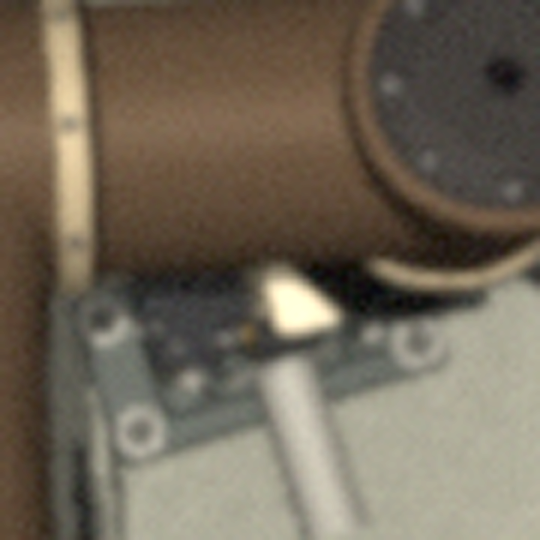

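```bash
cat > crank.py <<'E'
from h import *
def pts(p,yaw_tool,tilt,off=0,g=.0272):
    # crank points; tilt deg: handle droops about tool x through TCP ; crank x = tool yaw+90
    a=np.radians(yaw_tool+90); cx=np.array([np.cos(a),np.sin(a),0]); cz=np.array([0,0,1.])
    t=np.radians(tilt); X=np.cos(t)*cx-np.sin(t)*cz; Z=np.cos(t)*cz+np.sin(t)*cx; Y=np.cross(Z,X)
    L={"ktop":(.08,0,.076),"kbot":(.08,0,.018),"armend":(.091,0,0),"armendtop":(.091,0,.012),"hubtopF":(.017,0,.04),"hubcT":(0,0,.04)}
    return {k:np.array(p)+(v[0]+off)*X+v[1]*Y+(v[2]-g)*Z for k,v in L.items()}
E
python3 - <<'E'
from crank import *
s=load("scene4")
for tl in(0,3,6,10):
    print(tl,{k:((proj(s,v)[0]-[165,110]+.5)*6-.5).round(0) for k,v in pts([.522,-.1662,.2908],-78.1,tl).items()})
print(((proj(s,[.5222,-.1647,.2246])[0]-[165,110]+.5)*6-.5),((proj(s,[.5222,-.1647,.1946])[0]-[165,110]+.5)*6-.5))
E
```

```text
0 {'ktop': array([255., 290.]), 'kbot': array([264., 401.]), 'armend': array([271., 449.]), 'armendtop': array([269., 427.]), 'hubtopF': array([241., 275.]), 'hubcT': array([236., 253.])}
3 {'ktop': array([256., 302.]), 'kbot': array([265., 408.]), 'armend': array([271., 456.]), 'armendtop': array([269., 435.]), 'hubtopF': array([242., 278.]), 'hubcT': array([236., 254.])}
6 {'ktop': array([258., 314.]), 'kbot': array([265., 414.]), 'armend': array([271., 461.]), 'armendtop': array([270., 442.]), 'hubtopF': array([242., 280.]), 'hubcT': array([237., 255.])}
10 {'ktop': array([260., 329.]), 'kbot': array([266., 422.]), 'armend': array([271., 468.]), 'armendtop': array([270., 450.]), 'hubtopF': array([242., 284.]), 'hubcT': array([237., 257.])}
[252.0016005  393.63043229] [256.45286019 443.69948246]
```

Run:
```python
from crank import *
s=load("scene3");t=load("top3")
for off in(-.003,0,.003):
  P=pts([.4902,.1576,.1334-.0005],-136.5,0,off)
  print(off,"scene ktop,armend",((proj(s,P["ktop"])[0]-[260,145]+.5)*6-.5),((proj(s,P["armend"])[0]-[260,145]+.5)*6-.5),"top ktop",((proj(t,P["ktop"])[0]-[165,150]+.5)*6-.5))
u,v=np.nonzero((load("top3")["image"].max(2)<45)[175:192,203:216].T); print("top knob mask centroid crop",((u.mean()+203-165+.5)*6-.5),((v.mean()+175-150+.5)*6-.5),len(u))
```

```text
-0.003 scene ktop,armend [250.96939551 280.16517527] [225.01928405 409.15414422] top ktop [252.65750841 199.08038238]
0 scene ktop,armend [246.77032897 283.01225655] [220.93088049 412.06956887] top ktop [257.08123139 194.78071255]
0.003 scene ktop,armend [242.56025649 285.86685163] [216.83207288 414.99249986] top ktop [261.50368945 190.48258616]
top knob mask centroid crop 263.7542372881356 215.95762711864415 118
```

Run:
```python
from crank import *
T=lambda u,v:((u+.5)/5-.5+180,(v+.5)/5-.5+150)
S=lambda u,v:((u+.5)/5-.5+170,(v+.5)/5-.5+165)
s=load("scene4");t=load("top0")
print("tip top",onz(t,T(602,183),.2246),"scene",onz(s,S(186,53),.2246)); print("collar top",onz(t,T(600,192),.1946),"scene",onz(s,S(187,94),.1946))
crop(s,195,145,220,195,12,"pics/s4b.png",2)
P=pts([.522,-.1662,.2908],-78.1,0)
g=s["image"].astype(int)
im=cv2.resize(s["image"][145:195,190:225,::-1],None,fx=12,fy=12,interpolation=cv2.INTER_CUBIC); im=np.clip(im*1.8,0,255).astype('uint8')
for k in("ktop","kbot","armend","hubcT"):
    q=((proj(s,P[k])[0]-[190,145]+.5)*12-.5).astype(int); cv2.circle(im,tuple(int(a) for a in q),3,(0,0,255),-1)
# hub corners
a=np.radians(11.9);X=np.array([np.cos(a),np.sin(a),0]);Y=np.array([-np.sin(a),np.cos(a),0])
for sx,sy,z in [(1,1,.04),(1,-1,.04),(-1,-1,.04),(-1,1,.04),(1,-1,0),(1,1,0)]:
    w=np.array([.522,-.1662,.2908-.0272+z])+.017*(sx*X+sy*Y); q=((proj(s,w)[0]-[190,145]+.5)*12-.5).astype(int); cv2.circle(im,tuple(int(b) for b in q),3,(0,255,0),-1)
for w in([.522,-.1662,.1946],[.522,-.1662,.2246]):
    q=((proj(s,w)[0]-[190,145]+.5)*12-.5).astype(int); cv2.circle(im,tuple(int(b) for b in q),3,(255,0,0),-1)
cv2.imwrite("pics/s4b.png",im)
```

```text
tip top [ 0.52222847 -0.16521852  0.2246    ] scene [ 0.5222566  -0.16409429  0.2246    ]
collar top [ 0.52084373 -0.16765485  0.1946    ] scene [ 0.52159343 -0.16566376  0.1946    ]
```

View pics/s4b.png

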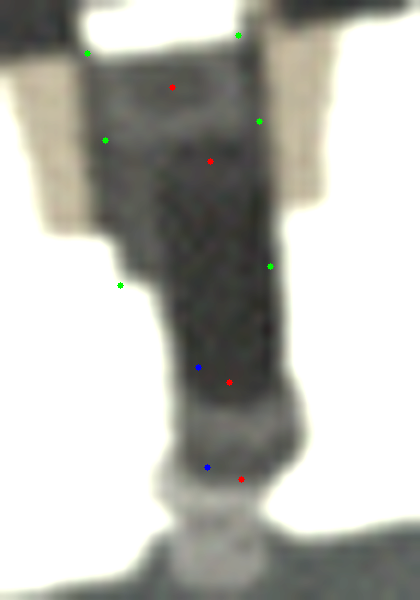

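Emit:
jog_arm:
  steps:
    - [1,-0.0011,0.01,0.0007,0]
    - [1,0,0.014,0,0]
    - [1,0,0.008,0,0]
    - [1,0,0.002,0,0]
    - [1,0,0,0,0]

```text
time_s: 8.58
tcp_pos: [0.5223, -0.1652, 0.257]
eef_rot: [-90.1, 0.0, -78.0]
contact_force: [-0.4, -0.7, -4.1]
gripper_width: 0.0339
```

Emit:
jog_arm:
  steps:
    - [1,0,0.0015,0,0]
    - [1,0,0.0015,0,0]
    - [1,0,0.001,0,0]
    - [1,0,0,0,0]

```text
time_s: 8.92
tcp_pos: [0.5229, -0.1652, 0.2542]
eef_rot: [-90.0, -0.0, -78.0]
contact_force: [-0.7, -0.3, -3.9]
gripper_width: 0.0336
```

```bash
python3 -c "
from plant import r
s=r.get_state();print(s['tcp_pos'].round(4),s['contact_force'].round(2),s['moment'].round(3))"
```

```text
[ 0.5229 -0.1652  0.2542] [-0.74 -0.3  -3.86] [-0.188  0.259 -0.003]
```

Now I'll ease it down in 1 mm steps and watch the forces.

Emit:
jog_arm:
  steps:
    - [1,0,0.001,0,0]
    - [1,0,0.001,0,0]
    - [1,0,0.001,0,0]
    - [1,0,0,0,0]

```text
time_s: 9.25
tcp_pos: [0.5227, -0.1652, 0.2509]
eef_rot: [-90.0, 0.0, -78.0]
contact_force: [0.1, 0.0, -4.5]
gripper_width: 0.0338
```

Emit:
jog_arm:
  steps:
    - [1,0,0.001,0,0]
    - [1,0,0.001,0,0]
    - [1,0,0,0,0]

```text
time_s: 9.5
tcp_pos: [0.5229, -0.1652, 0.2489]
eef_rot: [-90.0, 0.0, -78.0]
contact_force: [0.6, 0.0, -4.9]
gripper_width: 0.0338
```

Emit:
jog_arm:
  steps:
    - [1,0,0.001,0,0]
    - [1,0,0.001,0,0]
    - [1,0,0,0,0]

```text
time_s: 9.75
tcp_pos: [0.523, -0.1652, 0.2469]
eef_rot: [-90.0, 0.0, -78.0]
contact_force: [0.8, 0.6, -4.9]
gripper_width: 0.0337
```

Emit:
jog_arm:
  steps:
    - [1,0,0.001,0,0]
    - [1,0,0.001,0,0]
    - [1,0,0.001,0,0]
    - [1,0,0,0,0]

```text
time_s: 10.08
tcp_pos: [0.5229, -0.1652, 0.2439]
eef_rot: [-90.0, 0.0, -78.0]
contact_force: [0.4, 0.7, -5.2]
gripper_width: 0.034
```

Emit:
jog_arm:
  steps:
    - [1,0,0.001,0,0]
    - [1,0,0.001,0,0]
    - [1,0,0.001,0,0]
    - [1,0,0,0,0]

```text
time_s: 10.42
tcp_pos: [0.523, -0.1652, 0.2409]
eef_rot: [-90.0, 0.0, -78.0]
contact_force: [1.9, 1.6, -4.9]
gripper_width: 0.0341
```

Emit:
jog_arm:
  steps:
    - [1,0,0.001,0,0]
    - [1,0,0.001,0,0]
    - [1,0,0.001,0,0]
    - [1,0,0,0,0]

```text
time_s: 10.75
tcp_pos: [0.523, -0.1652, 0.2379]
eef_rot: [-90.0, 0.0, -78.0]
contact_force: [0.6, 1.4, -5.1]
gripper_width: 0.0338
```

Emit:
jog_arm:
  steps:
    - [1,0,0.0015,0,0]
    - [1,0,0.0015,0,0]
    - [1,0,0.0015,0,0]
    - [1,0,0.0015,0,0]
    - [1,0,0,0,0]

```text
time_s: 11.17
tcp_pos: [0.523, -0.1651, 0.2318]
eef_rot: [-90.0, 0.0, -78.0]
contact_force: [2.8, 1.9, -4.5]
gripper_width: 0.0338
```

Emit:
jog_arm:
  steps:
    - [1,0,0.001,0,0]
    - [1,0,0.001,0,0]
    - [1,0,0.001,0,0]
    - [1,0,0.001,0,0]
    - [1,0,0,0,0]

```text
time_s: 11.58
tcp_pos: [0.523, -0.1652, 0.2279]
eef_rot: [-90.0, 0.0, -78.0]
contact_force: [2.4, 2.1, -3.5]
gripper_width: 0.0336
```

Emit:
jog_arm:
  steps:
    - [1,0,0.001,0,0]
    - [1,0,0.001,0,0]
    - [1,0,0.001,0,0]
    - [1,0,0,0,0]

```text
time_s: 11.92
tcp_pos: [0.5229, -0.1652, 0.2249]
eef_rot: [-90.0, 0.0, -78.0]
contact_force: [2.2, 2.9, -3.2]
gripper_width: 0.0337
```

Emit:
jog_arm:
  steps:
    - [1,0,0.001,0,0]
    - [1,0,0.001,0,0]
    - [1,0,0,0,0]

```text
time_s: 12.17
tcp_pos: [0.523, -0.1652, 0.2231]
eef_rot: [-90.0, -0.0, -78.0]
contact_force: [1.6, 3.8, -1.2]
gripper_width: 0.0337
```

Emit:
jog_arm:
  steps:
    - [1,0,0.0006,0,0]
    - [1,0,0,0,0]

```text
time_s: 12.33
tcp_pos: [0.523, -0.1652, 0.2231]
eef_rot: [-90.0, -0.0, -78.0]
contact_force: [1.0, 5.0, 3.2]
gripper_width: 0.0336
```

Emit:
jog_arm:
  steps:
    - [1,0,0.0006,0,0]
    - [1,0,0,0,0]

```text
time_s: 12.5
tcp_pos: [0.523, -0.1652, 0.223]
eef_rot: [-89.9, -0.0, -78.0]
contact_force: [-1.6, 6.0, 7.1]
gripper_width: 0.0336
```

```bash
python3 snap.py 5
python3 - <<'E'
from h import *
s=load("scene5")
im=cv2.resize(s["image"][150:205,185:230,::-1],None,fx=10,fy=10,interpolation=cv2.INTER_CUBIC); cv2.imwrite("pics/s5.png",np.clip(im*1.8,0,255).astype('uint8'))
E
```

```text
12.6 [ 0.523  -0.1652  0.2231] [-8.994e+01 -3.000e-02 -7.797e+01] [-1.22  6.71  6.02] [2.173e+00 7.000e-01 2.000e-03] [  3.    9.6 -17.4   0.  -63.   99.1] 0.0334
```

View pics/s5.png

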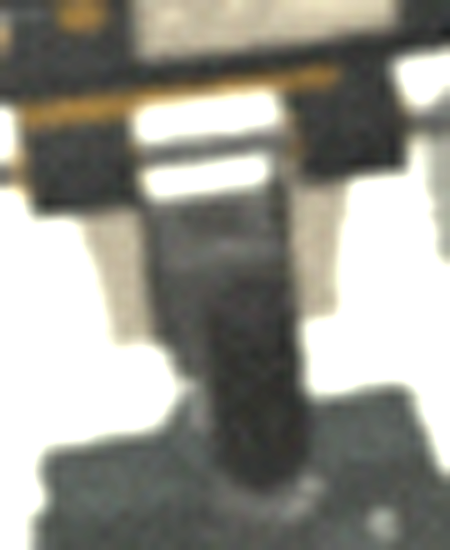

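Emit:
jog_arm:
  steps:
    - [1,-0.0008,-0.0008,0.0002,0]
    - [1,0,0,0,0]
    - [1,0,0.0001,0,3]
    - [1,0,0.0001,0,5]
    - [1,0,0.0002,0,7]
    - [1,0,0.0001,0,7]
    - [1,0,0.0002,0,7]
    - [1,0,0.0001,0,7]

```text
time_s: 13.27
tcp_pos: [0.5233, -0.1647, 0.2224]
eef_rot: [-89.9, -0.0, -114.3]
contact_force: [1.5, 2.2, 3.6]
gripper_width: 0.0334
```

```bash
cat > st.py <<'E'
from plant import r
s=r.get_state();print(s['time_s'],s['tcp_pos'].round(4),s['eef_rot'].round(2),s['contact_force'].round(2),s['moment'].round(3),s['joints'].round(1),round(float(s['joint_torque'][5]),3),round(s['gripper_width'],4))
E
python3 st.py
```

```text
13.2667 [ 0.5233 -0.1647  0.2224] [-8.9930e+01 -2.0000e-02 -1.1428e+02] [1.54 2.24 3.61] [ 0.677 -0.344  0.493] [  3.    9.6 -17.4   0.  -62.9  62.7] 1.934 0.0334
```

Emit:
jog_arm:
  steps:
    - [1,0,0.0001,0,7]
    - [1,0,0.0002,0,7]
    - [1,0,0.0001,0,7]
    - [1,0,0.0002,0,7]
    - [1,0,0.0001,0,7]
    - [1,0,0.0002,0,7]
    - [1,0,0.0001,0,7]
    - [1,0,0.0002,0,7]
    - [1,0,0.0001,0,7]
    - [1,0,0.0002,0,7]
    - [1,0,0.0001,0,7]
    - [1,0,0.0002,0,7]

```text
time_s: 14.27
tcp_pos: [0.523, -0.1647, 0.2205]
eef_rot: [-90.0, 0.0, 161.7]
contact_force: [-0.0, 1.7, 3.7]
gripper_width: 0.0336
```

```bash
python3 st.py
```

```text
14.2667 [ 0.523  -0.1647  0.2205] [-8.9970e+01  3.0000e-02  1.6171e+02] [-0.04  1.67  3.7 ] [0.978 0.16  0.44 ] [  3.    9.7 -17.6   0.  -62.7 -21.3] 1.934 0.0336
```

Emit:
jog_arm:
  steps:
    - [1,0,0.0001,0,7]
    - [1,0,0.0002,0,7]
    - [1,0,0.0001,0,7]
    - [1,0,0.0002,0,7]
    - [1,0,0.0001,0,7]
    - [1,0,0.0002,0,7]
    - [1,0,0.0001,0,7]
    - [1,0,0.0002,0,7]
    - [1,0,0.0001,0,7]
    - [1,0,0.0002,0,7]
    - [1,0,0.0001,0,7]
    - [1,0,0.0002,0,7]

```text
time_s: 15.27
tcp_pos: [0.5229, -0.1644, 0.2187]
eef_rot: [-90.0, 0.0, 77.7]
contact_force: [-0.7, 4.7, 3.8]
gripper_width: 0.0336
```

```bash
python3 st.py
```

```text
15.2667 [ 0.5229 -0.1644  0.2187] [-9.002e+01  1.000e-02  7.771e+01] [-0.68  4.71  3.76] [1.47  0.075 0.486] [   3.     9.8  -17.7    0.   -62.5 -105.3] 1.933 0.0336
```

Emit:
jog_arm:
  steps:
    - [1,0.0004,0.0001,0,7]
    - [1,0,0.0002,0,7]
    - [1,0,0.0001,0,7]
    - [1,0,0.0002,0,7]
    - [1,0,0.0001,0,7]
    - [1,0,0.0002,0,7]
    - [1,0,0.0001,0,7]
    - [1,0,0.0002,0,7]
    - [1,0,0.0001,0,5]

```text
time_s: 16.02
tcp_pos: [0.5231, -0.1643, 0.2173]
eef_rot: [-90.0, -0.0, 16.7]
contact_force: [-0.1, 2.8, 2.3]
gripper_width: 0.0338
```

```bash
python3 st.py
```

```text
16.0167 [ 0.5231 -0.1643  0.2173] [-9.004e+01 -1.000e-02  1.668e+01] [-0.12  2.75  2.29] [ 0.668 -0.243  0.497] [   3.1    9.8  -17.8    0.   -62.3 -166.4] 0.634 0.0338
```

Emit:
jog_arm:
  steps:
    - [0,0,0,0,0]
    - [0,0,0,0,0]
    - [0,0,0,0,0]
    - [0,0,0,0,0]
    - [0,0,0,0,0]

```text
time_s: 16.43
tcp_pos: [0.5228, -0.1642, 0.2168]
eef_rot: [-90.0, 0.0, 17.1]
contact_force: [-0.6, 0.4, 1.1]
gripper_width: 0.0614
```

Emit:
jog_arm:
  steps:
    - [0,0,-0.008,0,0]
    - [0,0,-0.022,0,0]
    - [0,0,-0.03,0,0]
    - [0,0,-0.015,0,0]
    - [0,0,0,0,-7]
    - [0,0,0,0,-7]
    - [0,0,0,0,-7]
    - [0,0,0,0,-7]
    - [0,0,0,0,-7]
    - [0,0,0,0,-7]
    - [0,0,0,0,-7]
    - [0,0,0,0,-7]

```text
time_s: 17.43
tcp_pos: [0.523, -0.1641, 0.2926]
eef_rot: [-90.0, 0.0, 73.4]
contact_force: [0.3, -0.6, 0.4]
gripper_width: 0.0878
```

```bash
python3 snap.py 6
python3 - <<'E'
from h import *
s=load("scene6")
im=cv2.resize(s["image"][130:230,165:265,::-1],None,fx=6,fy=6,interpolation=cv2.INTER_CUBIC); cv2.imwrite("pics/s6.png",np.clip(im*1.7,0,255).astype('uint8'))
E
```

```text
17.5333 [ 0.523  -0.1641  0.2926] [-90.02   0.    73.16] [ 0.44  0.07 -0.68] [-0.059 -0.014 -0.04 ] [   3.1    6.9  -11.2    0.   -71.8 -109.9] 0.0876
```

View pics/s6.png

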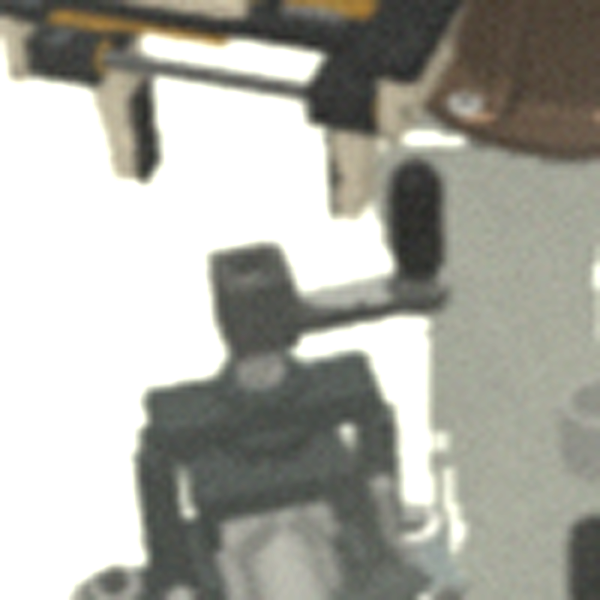

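The crank stays seated on the collar at about (255,300), with its arm to the right and its handle at (415,220). Next I'll finish unwinding the wrist and regrip.

Emit:
jog_arm:
  steps:
    - [0,0,0,0,-7]
    - [0,0,0,0,-7]
    - [0,0,0,0,-7]
    - [0,0,0,0,-7]
    - [0,0,0,0,-7]
    - [0,0,0,0,-7]
    - [0,0,0,0,-7]
    - [0,0,0,0,-7]
    - [0,0,0,0,-7]
    - [0,0,0,0,-7]
    - [0,0,0,0,-7]
    - [0,0,0,0,-7]

```text
time_s: 18.53
tcp_pos: [0.5229, -0.1641, 0.2924]
eef_rot: [-90.0, 0.0, 157.1]
contact_force: [-0.2, -0.2, -0.1]
gripper_width: 0.0875
```

Emit:
jog_arm:
  steps:
    - [0,0,0,0,-7]
    - [0,0,0,0,-7]
    - [0,0,0,0,-7]
    - [0,0,0,0,-7]
    - [0,0,0,0,-7]
    - [0,0,0,0,-5]
    - [0,0,0.02,0,0]
    - [0,0,0.03,0,0]
    - [0,0,0.02,0,0]
    - [0,0,0.005,0,0]
    - [1,0,0,0,0]

```text
time_s: 19.45
tcp_pos: [0.5222, -0.1641, 0.216]
eef_rot: [-90.0, -0.2, -163.2]
contact_force: [-0.6, 0.5, -0.5]
gripper_width: 0.0848
```

Emit:
jog_arm:
  steps:
    - [1,0,0,0,0]
    - [1,0,0,0,0]
    - [1,0,0,0,0]
    - [1,0,0,0,0]
    - [1,0,0,0,0]
    - [1,0,0,0,0]
    - [1,0,0,0,0]
  squeeze: 30

```text
time_s: 20.03
tcp_pos: [0.523, -0.1641, 0.2172]
eef_rot: [-90.0, 0.0, -163.0]
contact_force: [-0.1, 0.8, -0.2]
gripper_width: 0.0395
```

```bash
python3 st.py
```

```text
20.0333 [ 0.523  -0.1641  0.2172] [-8.999e+01  2.000e-02 -1.630e+02] [-0.07  0.8  -0.2 ] [-0.032  0.109  0.063] [  3.1   9.8 -17.8   0.  -62.3  13.9] -0.003 0.0395
```

Emit:
jog_arm:
  steps:
    - [1,0,0,0,0]
    - [1,0,0,0,0]
    - [1,0,0,0,0]
    - [1,0,0.0001,0,4]
    - [1,0,0.0002,0,7]
    - [1,0,0.0001,0,7]
    - [1,0,0.0002,0,7]
    - [1,0,0.0001,0,7]
    - [1,0,0.0002,0,7]
    - [1,0,0.0001,0,7]
    - [1,0,0.0002,0,7]
    - [1,0,0.0001,0,7]
  squeeze: 50

```text
time_s: 21.03
tcp_pos: [0.5234, -0.1641, 0.2158]
eef_rot: [-90.0, 0.0, 136.7]
contact_force: [0.8, -1.6, -0.1]
gripper_width: 0.0339
```

```bash
python3 st.py
```

```text
21.0333 [ 0.5234 -0.1641  0.2158] [-9.0010e+01  4.0000e-02  1.3671e+02] [ 0.76 -1.61 -0.14] [-0.265 -0.373  0.475] [  3.1   9.9 -17.9   0.  -62.1 -46.4] 1.928 0.0339
```

Emit:
jog_arm:
  steps:
    - [1,0,0.0002,0,7]
    - [1,0,0.0001,0,7]
    - [1,0,0.0002,0,7]
    - [1,0,0.0001,0,7]
    - [1,0,0.0002,0,7]
    - [1,0,0.0001,0,7]
    - [1,0,0.0002,0,7]
    - [1,0,0.0001,0,7]
    - [1,0,0.0002,0,7]
    - [1,0,0.0002,0,7]

```text
time_s: 21.87
tcp_pos: [0.5235, -0.1645, 0.2142]
eef_rot: [-90.1, 0.0, 66.7]
contact_force: [1.3, -3.3, 0.1]
gripper_width: 0.0339
```

```bash
python3 st.py
```

```text
21.8667 [ 0.5235 -0.1645  0.2142] [-9.007e+01  3.000e-02  6.671e+01] [ 1.28 -3.31  0.11] [-1.239 -0.644  0.475] [ 3.100e+00  1.000e+01 -1.810e+01  1.000e-01 -6.190e+01 -1.164e+02] 1.927 0.0339
```

Emit:
jog_arm:
  steps:
    - [1,-0.0004,0.0001,-0.0001,7]
    - [1,0,0.0002,0,7]
    - [1,0,0.0001,0,7]
    - [1,0,0.0002,0,7]
    - [1,0,0.0001,0,7]
    - [1,0,0.0002,0,7]
    - [1,0,0.0002,0,7]

```text
time_s: 22.45
tcp_pos: [0.5233, -0.1648, 0.2131]
eef_rot: [-90.1, -0.0, 17.7]
contact_force: [0.1, -3.6, -0.3]
gripper_width: 0.0338
```

```bash
python3 snap.py 7
python3 - <<'E'
from h import *
s=load("scene7")
im=cv2.resize(s["image"][150:250,165:265,::-1],None,fx=6,fy=6,interpolation=cv2.INTER_CUBIC); cv2.imwrite("pics/s7.png",np.clip(im*1.7,0,255).astype('uint8'))
E
```

```text
22.55 [ 0.5233 -0.1648  0.2131] [-9.005e+01 -2.000e-02  1.790e+01] [ 0.77 -2.34  0.45] [-1.313 -0.534  0.042] [   3.    10.1  -18.2    0.   -61.8 -165.1] 0.0338
```

View pics/s7.png

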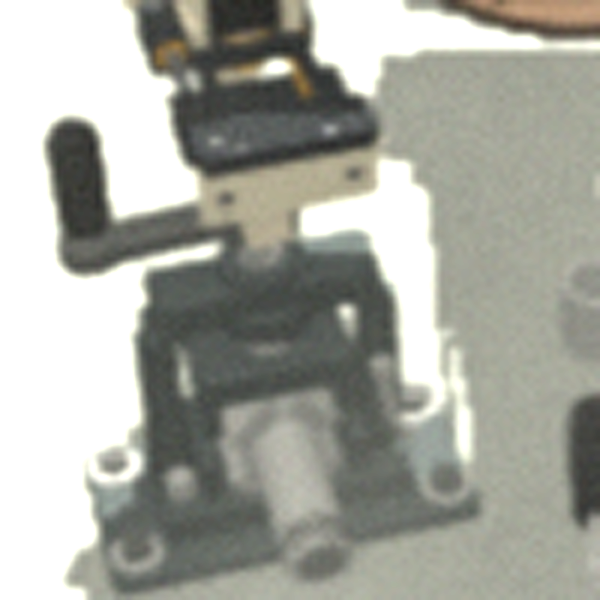

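It has turned about 444° with no rise in torque, and the jaw is closing on the pipe. Regripping now.

Emit:
jog_arm:
  steps:
    - [0,0,0,0,0]
    - [0,0,0,0,0]
    - [0,0,0,0,0]
    - [0,0,0,0,0]
    - [0,0,0,0,0]
    - [0,0,-0.008,0,0]
    - [0,0,-0.022,0,0]
    - [0,0,-0.03,0,0]
    - [0,0,-0.015,0,0]
    - [0,0,0,0,-7]
    - [0,0,0,0,-7]
    - [0,0,0,0,-7]

```text
time_s: 23.55
tcp_pos: [0.523, -0.1644, 0.2891]
eef_rot: [-90.0, -0.1, 39.4]
contact_force: [0.0, -0.3, 0.7]
gripper_width: 0.0878
```

Emit:
jog_arm:
  steps:
    - [0,0,0,0,-7]
    - [0,0,0,0,-7]
    - [0,0,0,0,-7]
    - [0,0,0,0,-7]
    - [0,0,0,0,-7]
    - [0,0,0,0,-7]
    - [0,0,0,0,-7]
    - [0,0,0,0,-7]
    - [0,0,0,0,-7]
    - [0,0,0,0,-7]
    - [0,0,0,0,-7]
    - [0,0,0,0,-7]

```text
time_s: 24.55
tcp_pos: [0.5229, -0.1644, 0.2887]
eef_rot: [-90.0, 0.0, 123.4]
contact_force: [-0.5, -0.4, 0.4]
gripper_width: 0.0874
```

Emit:
jog_arm:
  steps:
    - [0,0,0,0,-7]
    - [0,0,0,0,-7]
    - [0,0,0,0,-7]
    - [0,0,0,0,-7]
    - [0,0,0,0,-7]
    - [0,0,0,0,-7]
    - [0,0,0,0,-7]
    - [0,0,0,0,-7]
    - [0,0,0,0,-7]
    - [0,0,0,0,-7]
    - [0,0,0,0,-5]
    - [0,0,0,0,0]

```text
time_s: 25.55
tcp_pos: [0.5229, -0.1644, 0.2886]
eef_rot: [-90.0, 0.0, -161.7]
contact_force: [0.8, 0.1, 0.4]
gripper_width: 0.0872
```

```bash
python3 st.py
```

```text
25.55 [ 0.5229 -0.1644  0.2886] [-8.9990e+01  3.0000e-02 -1.6174e+02] [0.81 0.08 0.43] [ 0.027  0.104 -0.057] [  3.    7.1 -11.6   0.  -71.3  15.2] 1.741 0.0872
```

Emit:
jog_arm:
  steps:
    - [0,0,0.025,0,0]
    - [0,0,0.03,0,0]
    - [0,0,0.016,0,0]
    - [0,0,0.004,0,0]
    - [1,0,0,0,0]
    - [1,0,0,0,0]
    - [1,0,0,0,0]
    - [1,0,0,0,0]
    - [1,0,0,0,0]
    - [1,0,0,0,0]
    - [1,0,0,0,0]
    - [1,0,0,0,0]
  squeeze: 30

```text
time_s: 26.55
tcp_pos: [0.523, -0.1645, 0.2132]
eef_rot: [-90.0, 0.0, -162.0]
contact_force: [-0.5, 0.5, 0.1]
gripper_width: 0.0399
```

Emit:
jog_arm:
  steps:
    - [1,0,0,0,0]
    - [1,0,0,0,0]
    - [1,0,0,0,0]
    - [1,0,0.0001,0,3]
    - [1,0,0.0001,0,5]
    - [1,0,0.0001,0,5]
    - [1,0,0.0001,0,5]
  squeeze: 50

```text
time_s: 27.13
tcp_pos: [0.5231, -0.1644, 0.2127]
eef_rot: [-90.0, 0.0, 179.8]
contact_force: [0.5, 0.4, 1.6]
gripper_width: 0.034
```

```bash
python3 st.py
```

```text
27.1333 [ 0.5231 -0.1644  0.2127] [-8.9990e+01  2.0000e-02  1.7981e+02] [0.53 0.45 1.6 ] [ 0.182 -0.087  0.459] [  3.   10.1 -18.2   0.  -61.7  -3.2] 1.256 0.034
```

Emit:
jog_arm:
  steps:
    - [1,0,0.0001,0,5]
    - [1,0,0.0001,0,5]
    - [1,0,0.0001,0,5]
    - [1,0,0.0001,0,5]

```text
time_s: 27.47
tcp_pos: [0.5232, -0.1644, 0.2123]
eef_rot: [-90.0, 0.0, 159.8]
contact_force: [1.0, 0.2, 0.1]
gripper_width: 0.0341
```

```bash
python3 st.py
```

```text
27.4667 [ 0.5232 -0.1644  0.2123] [-9.0000e+01  3.0000e-02  1.5981e+02] [1.03 0.19 0.15] [ 0.18  -0.165  0.51 ] [  3.   10.1 -18.2   0.  -61.7 -23.2] 1.242 0.0341
```

Emit:
jog_arm:
  steps:
    - [1,0,0.0001,0,5]
    - [1,0,0.0001,0,5]
    - [1,0,0.0001,0,5]
    - [1,0,0.0001,0,5]

```text
time_s: 27.8
tcp_pos: [0.5232, -0.1644, 0.2118]
eef_rot: [-90.0, 0.0, 139.8]
contact_force: [1.0, 0.3, -1.4]
gripper_width: 0.0338
```

```bash
python3 st.py
```

```text
27.8 [ 0.5232 -0.1644  0.2118] [-9.0010e+01  3.0000e-02  1.3981e+02] [ 0.98  0.3  -1.38] [ 0.108 -0.345  0.454] [  3.   10.1 -18.3   0.  -61.6 -43.2] 1.241 0.0338
```

Emit:
jog_arm:
  steps:
    - [1,0,0.0001,0,5]
    - [1,0,0.0001,0,5]
    - [1,0,0.0001,0,5]
    - [1,0,0.0001,0,5]

```text
time_s: 28.13
tcp_pos: [0.5232, -0.1644, 0.2114]
eef_rot: [-90.0, 0.0, 119.8]
contact_force: [2.1, -0.5, -1.4]
gripper_width: 0.0338
```

```bash
python3 st.py
```

```text
28.1333 [ 0.5232 -0.1644  0.2114] [-9.0020e+01  2.0000e-02  1.1981e+02] [ 2.12 -0.49 -1.41] [-0.065 -0.455  0.479] [  3.   10.1 -18.3   0.  -61.6 -63.2] 1.241 0.0338
```

Emit:
jog_arm:
  steps:
    - [1,0,0.0001,0,5]
    - [1,0,0.0001,0,5]
    - [1,0,0.0001,0,5]
    - [1,0,0.0002,0,5]

```text
time_s: 28.47
tcp_pos: [0.5232, -0.1645, 0.2109]
eef_rot: [-90.0, 0.0, 99.8]
contact_force: [1.0, -0.4, 0.6]
gripper_width: 0.0338
```

```bash
python3 st.py
```

```text
28.4667 [ 0.5232 -0.1645  0.2109] [-9.002e+01  3.000e-02  9.982e+01] [ 1.03 -0.39  0.65] [-0.033 -0.227  0.507] [  3.   10.2 -18.3   0.  -61.5 -83.2] 1.242 0.0338
```

Emit:
jog_arm:
  steps:
    - [1,0,0.0001,0,5]
    - [1,0,0.0001,0,5]
    - [1,0,0.0001,0,5]
    - [1,0,0.0002,0,5]

```text
time_s: 28.8
tcp_pos: [0.5232, -0.1645, 0.2105]
eef_rot: [-90.0, 0.0, 79.8]
contact_force: [0.5, -0.4, 1.2]
gripper_width: 0.034
```

```bash
python3 st.py
```

```text
28.8 [ 0.5232 -0.1645  0.2105] [-9.003e+01  2.000e-02  7.981e+01] [ 0.45 -0.4   1.19] [-0.07  -0.226  0.464] [   3.    10.2  -18.4    0.   -61.4 -103.2] 1.242 0.034
```

Emit:
jog_arm:
  steps:
    - [1,0,0.0001,0,5]
    - [1,0,0.0001,0,5]
    - [1,0,0.0001,0,5]
    - [1,0,0.0001,0,5]

```text
time_s: 29.13
tcp_pos: [0.5232, -0.1645, 0.21]
eef_rot: [-90.0, 0.0, 59.8]
contact_force: [0.8, -0.4, -0.2]
gripper_width: 0.0337
```

```bash
python3 st.py
```

```text
29.1333 [ 0.5232 -0.1645  0.21  ] [-9.003e+01  1.000e-02  5.981e+01] [ 0.77 -0.37 -0.19] [-0.311 -0.438  0.533] [   3.    10.2  -18.4    0.   -61.4 -123.2] 1.241 0.0337
```

Emit:
jog_arm:
  steps:
    - [1,0,0.0001,0,5]
    - [1,0,0.0001,0,5]

```text
time_s: 29.3
tcp_pos: [0.5232, -0.1646, 0.2098]
eef_rot: [-90.0, 0.0, 49.8]
contact_force: [2.0, -0.8, -0.2]
gripper_width: 0.034
```

```bash
python3 st.py
```

```text
29.3 [ 0.5232 -0.1646  0.2098] [-9.003e+01  1.000e-02  4.981e+01] [ 2.03 -0.81 -0.16] [-0.336 -0.376  0.456] [   3.    10.2  -18.4    0.   -61.4 -133.2] 1.241 0.034
```

Emit:
jog_arm:
  steps:
    - [1,0,0.0001,0,5]
    - [1,0,0.0002,0,5]

```text
time_s: 29.47
tcp_pos: [0.5232, -0.1645, 0.2096]
eef_rot: [-90.0, -0.0, 39.8]
contact_force: [1.1, -0.2, 2.1]
gripper_width: 0.0341
```

```bash
python3 st.py
```

```text
29.4667 [ 0.5232 -0.1645  0.2096] [-90.04  -0.    39.81] [ 1.05 -0.24  2.07] [-0.277 -0.184  0.446] [   3.    10.2  -18.4    0.   -61.3 -143.2] 1.243 0.0341
```

Emit:
jog_arm:
  steps:
    - [1,0,0.0001,0,5]
    - [1,0,0.0001,0,5]

```text
time_s: 29.63
tcp_pos: [0.5231, -0.1646, 0.2094]
eef_rot: [-90.0, 0.0, 29.8]
contact_force: [2.3, -0.6, 0.0]
gripper_width: 0.0339
```

```bash
python3 st.py
```

```text
29.6333 [ 0.5231 -0.1646  0.2094] [-90.03   0.    29.81] [ 2.25 -0.62  0.02] [-0.368 -0.281  0.451] [   3.    10.2  -18.5    0.   -61.3 -153.2] 1.242 0.0339
```

Emit:
jog_arm:
  steps:
    - [1,0,0.0001,0,6]
    - [1,0,0.0002,0,6]

```text
time_s: 29.8
tcp_pos: [0.5231, -0.1646, 0.2091]
eef_rot: [-90.0, -0.0, 17.8]
contact_force: [0.4, -0.9, 1.9]
gripper_width: 0.0338
```

```bash
python3 st.py
```

```text
29.8 [ 0.5231 -0.1646  0.2091] [-9.004e+01 -1.000e-02  1.777e+01] [ 0.42 -0.89  1.86] [-0.322 -0.105  0.477] [   3.    10.2  -18.5    0.   -61.3 -165.3] 1.651 0.0338
```

Emit:
jog_arm:
  steps:
    - [0,0,0,0,0]
    - [0,0,0,0,0]
    - [0,0,0,0,0]
    - [0,0,0,0,0]
    - [0,0,0,0,0]
    - [0,0,-0.008,0,0]
    - [0,0,-0.022,0,0]
    - [0,0,-0.03,0,0]
    - [0,0,-0.015,0,0]
    - [0,0,0,0,-7]
    - [0,0,0,0,-7]
    - [0,0,0,0,-7]

```text
time_s: 30.8
tcp_pos: [0.523, -0.1644, 0.2851]
eef_rot: [-90.0, -0.1, 39.4]
contact_force: [-0.3, 0.7, -0.9]
gripper_width: 0.0875
```

Emit:
jog_arm:
  steps:
    - [0,0,0,0,-7]
    - [0,0,0,0,-7]
    - [0,0,0,0,-7]
    - [0,0,0,0,-7]
    - [0,0,0,0,-7]
    - [0,0,0,0,-7]
    - [0,0,0,0,-7]
    - [0,0,0,0,-7]
    - [0,0,0,0,-7]
    - [0,0,0,0,-7]
    - [0,0,0,0,-7]
    - [0,0,0,0,-7]

```text
time_s: 31.8
tcp_pos: [0.5229, -0.1645, 0.2846]
eef_rot: [-90.0, 0.0, 123.4]
contact_force: [0.5, 0.2, -0.1]
gripper_width: 0.0878
```

Emit:
jog_arm:
  steps:
    - [0,0,0,0,-7]
    - [0,0,0,0,-7]
    - [0,0,0,0,-7]
    - [0,0,0,0,-7]
    - [0,0,0,0,-7]
    - [0,0,0,0,-7]
    - [0,0,0,0,-7]
    - [0,0,0,0,-7]
    - [0,0,0,0,-7]
    - [0,0,0,0,-7]
    - [0,0,0,0,-5]
    - [0,0,0,0,0]

```text
time_s: 32.8
tcp_pos: [0.5229, -0.1645, 0.2846]
eef_rot: [-90.0, 0.0, -161.7]
contact_force: [-0.1, -0.2, 0.4]
gripper_width: 0.0876
```

```bash
python3 snap.py 8
python3 - <<'E'
from h import *
s=load("scene8")
im=cv2.resize(s["image"][150:250,165:265,::-1],None,fx=6,fy=6,interpolation=cv2.INTER_CUBIC); cv2.imwrite("pics/s8.png",np.clip(im*1.7,0,255).astype('uint8'))
E
```

```text
32.9 [ 0.5229 -0.1645  0.2844] [-8.9990e+01  2.0000e-02 -1.6215e+02] [ 0.41  0.21 -0.35] [0.038 0.126 0.039] [  3.    7.2 -12.    0.  -70.8  14.8] 0.0875
```

View pics/s8.png

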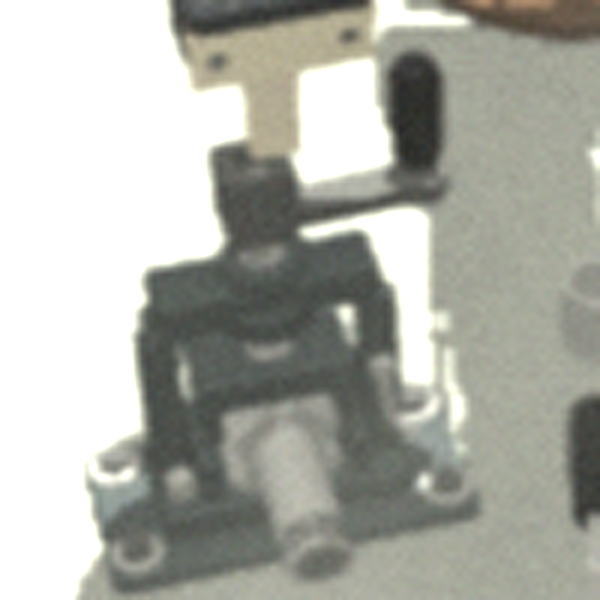

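The crank is still seated at about (257,205), and the pipe at (295,490) hasn't moved. Regripping to continue.

Emit:
jog_arm:
  steps:
    - [0,0,0.025,0,0]
    - [0,0,0.03,0,0]
    - [0,0,0.016,0,0]
    - [0,0,0.004,0,0]
    - [1,0,0,0,0]
    - [1,0,0,0,0]
    - [1,0,0,0,0]
    - [1,0,0,0,0]
    - [1,0,0,0,0]
    - [1,0,0,0,0]
    - [1,0,0,0,0]
    - [1,0,0,0,0]
  squeeze: 30

```text
time_s: 33.9
tcp_pos: [0.523, -0.1644, 0.2092]
eef_rot: [-90.0, 0.0, -162.0]
contact_force: [-0.4, -0.8, -0.5]
gripper_width: 0.0395
```

Emit:
jog_arm:
  steps:
    - [1,0,0,0,0]
    - [1,0,0,0,0]
    - [1,0,0,0,0]
    - [1,0,0.0001,0,3]
    - [1,0,0.0001,0,5]
    - [1,0,0.0001,0,5]
  squeeze: 50

```text
time_s: 34.4
tcp_pos: [0.523, -0.1644, 0.2088]
eef_rot: [-90.0, 0.0, -175.2]
contact_force: [0.3, 1.0, 0.5]
gripper_width: 0.0337
```

```bash
python3 st.py
```

```text
34.4 [ 0.523  -0.1644  0.2088] [-8.9990e+01  1.0000e-02 -1.7518e+02] [0.25 0.96 0.51] [0.169 0.069 0.498] [  3.   10.3 -18.5   0.  -61.2   1.8] 1.388 0.0337
```

Emit:
jog_arm:
  steps:
    - [1,0,0.0001,0,5]
    - [1,0,0.0001,0,5]
    - [1,0,0.0001,0,5]

```text
time_s: 34.65
tcp_pos: [0.5231, -0.1644, 0.2085]
eef_rot: [-90.0, 0.0, 169.8]
contact_force: [0.3, 0.6, 0.1]
gripper_width: 0.034
```

```bash
python3 st.py
```

```text
34.65 [ 0.5231 -0.1644  0.2085] [-8.9990e+01  1.0000e-02  1.6981e+02] [0.26 0.61 0.13] [0.261 0.051 0.442] [  3.   10.3 -18.5   0.  -61.2 -13.2] 1.242 0.034
```

Emit:
jog_arm:
  steps:
    - [1,0,0.0001,0,5]
    - [1,0,0.0001,0,5]
    - [1,0,0.0001,0,5]

```text
time_s: 34.9
tcp_pos: [0.5231, -0.1644, 0.2081]
eef_rot: [-90.0, 0.0, 154.8]
contact_force: [1.1, 0.6, 0.5]
gripper_width: 0.0338
```

```bash
python3 st.py
```

```text
34.9 [ 0.5231 -0.1644  0.2081] [-9.0000e+01  1.0000e-02  1.5481e+02] [1.11 0.61 0.51] [ 0.244 -0.068  0.464] [  3.   10.3 -18.5   0.  -61.2 -28.2] 1.242 0.0338
```

Emit:
jog_arm:
  steps:
    - [1,0,0.0001,0,5]
    - [1,0,0.0001,0,5]
    - [1,0,0.0001,0,5]

```text
time_s: 35.15
tcp_pos: [0.5231, -0.1644, 0.2078]
eef_rot: [-90.0, 0.0, 139.8]
contact_force: [1.1, -0.2, -0.1]
gripper_width: 0.034
```

```bash
python3 st.py
```

```text
35.15 [ 0.5231 -0.1644  0.2078] [-9.0010e+01  1.0000e-02  1.3981e+02] [ 1.11 -0.21 -0.11] [ 0.16  -0.207  0.504] [  3.   10.3 -18.6   0.  -61.1 -43.2] 1.241 0.034
```

Emit:
jog_arm:
  steps:
    - [1,0,0.0001,0,5]
    - [1,0,0.0001,0,5]
    - [1,0,0.0001,0,5]

```text
time_s: 35.4
tcp_pos: [0.5231, -0.1644, 0.2075]
eef_rot: [-90.0, 0.0, 124.8]
contact_force: [1.0, 0.3, -0.6]
gripper_width: 0.0333
```

```bash
python3 st.py
```

```text
35.4 [ 0.5231 -0.1644  0.2075] [-9.0010e+01  2.0000e-02  1.2481e+02] [ 0.99  0.32 -0.63] [ 0.088 -0.26   0.532] [  3.   10.3 -18.6   0.  -61.1 -58.2] 1.241 0.0333
```

Emit:
jog_arm:
  steps:
    - [1,0,0.0001,0,5]
    - [1,0,0.0001,0,5]
    - [1,0,0.0001,0,5]

```text
time_s: 35.65
tcp_pos: [0.5232, -0.1644, 0.2072]
eef_rot: [-90.0, 0.0, 109.8]
contact_force: [0.1, 0.4, 0.2]
gripper_width: 0.0339
```

```bash
python3 st.py
```

```text
35.65 [ 0.5232 -0.1644  0.2072] [-9.0020e+01  2.0000e-02  1.0981e+02] [0.12 0.35 0.15] [ 0.106 -0.372  0.459] [  3.   10.3 -18.6   0.  -61.  -73.2] 1.233 0.0339
```

Emit:
jog_arm:
  steps:
    - [1,0,0.0001,0,5]
    - [1,0,0.0001,0,5]

```text
time_s: 35.82
tcp_pos: [0.5232, -0.1644, 0.2069]
eef_rot: [-90.0, 0.0, 99.8]
contact_force: [0.7, -0.0, -0.3]
gripper_width: 0.0339
```

```bash
python3 st.py
```

```text
35.8167 [ 0.5232 -0.1644  0.2069] [-9.002e+01  1.000e-02  9.981e+01] [ 0.67 -0.05 -0.31] [ 0.029 -0.441  0.56 ] [  3.   10.3 -18.6   0.  -61.  -83.2] 1.213 0.0339
```

Emit:
jog_arm:
  steps:
    - [1,0,0.0001,0,5]
    - [1,0,0.0001,0,5]

```text
time_s: 35.98
tcp_pos: [0.5232, -0.1644, 0.2067]
eef_rot: [-90.0, 0.0, 89.8]
contact_force: [1.4, -0.0, -1.0]
gripper_width: 0.0338
```

```bash
python3 st.py
```

```text
35.9833 [ 0.5232 -0.1644  0.2067] [-9.002e+01  1.000e-02  8.981e+01] [ 1.44 -0.05 -1.02] [-0.035 -0.463  0.546] [  3.   10.4 -18.7   0.  -61.  -93.2] 1.194 0.0338
```

Emit:
jog_arm:
  steps:
    - [1,0,0.0001,0,5]
    - [1,0,0.0001,0,5]

```text
time_s: 36.15
tcp_pos: [0.5232, -0.1644, 0.2065]
eef_rot: [-90.0, 0.0, 79.8]
contact_force: [1.5, 0.1, -1.3]
gripper_width: 0.034
```

```bash
python3 st.py
```

```text
36.15 [ 0.5232 -0.1644  0.2065] [-9.003e+01  1.000e-02  7.981e+01] [ 1.47  0.1  -1.27] [-0.132 -0.511  0.557] [   3.    10.4  -18.7    0.   -60.9 -103.2] 1.173 0.034
```

Emit:
jog_arm:
  steps:
    - [1,0,0.0001,0,5]
    - [1,0,0.0001,0,5]
    - [1,0,0.0001,0,5]

```text
time_s: 36.4
tcp_pos: [0.5232, -0.1645, 0.2062]
eef_rot: [-90.0, 0.0, 64.8]
contact_force: [1.6, -0.5, -1.4]
gripper_width: 0.0339
```

```bash
python3 st.py
```

```text
36.4 [ 0.5232 -0.1645  0.2062] [-90.03   0.    64.82] [ 1.65 -0.48 -1.37] [-0.259 -0.539  0.591] [   3.    10.4  -18.7    0.   -60.9 -118.2] 1.141 0.0339
```

Emit:
jog_arm:
  steps:
    - [1,0,0.0001,0,5]
    - [1,0,0.0001,0,5]

```text
time_s: 36.57
tcp_pos: [0.5232, -0.1645, 0.206]
eef_rot: [-90.0, -0.0, 54.8]
contact_force: [0.3, -0.7, -1.5]
gripper_width: 0.0341
```

```bash
python3 st.py
```

```text
36.5667 [ 0.5232 -0.1645  0.206 ] [-90.03  -0.    54.82] [ 0.32 -0.66 -1.51] [-0.295 -0.526  0.632] [   3.    10.4  -18.7    0.   -60.9 -128.2] 1.118 0.0341
```

Emit:
jog_arm:
  steps:
    - [1,0,0.0001,0,5]
    - [1,0,0.0001,0,5]

```text
time_s: 36.73
tcp_pos: [0.5232, -0.1645, 0.2058]
eef_rot: [-90.0, -0.0, 44.8]
contact_force: [0.9, -0.2, -1.7]
gripper_width: 0.034
```

```bash
python3 st.py
```

```text
36.7333 [ 0.5232 -0.1645  0.2058] [-90.03  -0.    44.82] [ 0.86 -0.2  -1.65] [-0.381 -0.6    0.595] [   3.    10.4  -18.7    0.   -60.8 -138.2] 1.096 0.034
```

Emit:
jog_arm:
  steps:
    - [1,0,0.0001,0,5]
    - [1,0,0.0001,0,5]
    - [1,0,0.0001,0,5]
    - [1,0,0.0001,0,5]

```text
time_s: 37.07
tcp_pos: [0.5232, -0.1645, 0.2054]
eef_rot: [-90.0, -0.0, 24.8]
contact_force: [1.6, -1.1, -0.8]
gripper_width: 0.0337
```

```bash
python3 st.py
```

```text
37.0667 [ 0.5232 -0.1645  0.2054] [-9.003e+01 -1.000e-02  2.482e+01] [ 1.59 -1.08 -0.82] [-0.443 -0.589  0.655] [   3.    10.4  -18.8    0.   -60.8 -158.2] 1.05 0.0337
```

Emit:
jog_arm:
  steps:
    - [1,0,0.0001,0,5]
    - [1,0,0.0001,0,5]

```text
time_s: 37.23
tcp_pos: [0.5232, -0.1646, 0.2052]
eef_rot: [-90.0, -0.0, 14.8]
contact_force: [1.3, -0.6, -0.7]
gripper_width: 0.0338
```

```bash
python3 st.py
```

```text
37.2333 [ 0.5232 -0.1646  0.2052] [-9.003e+01 -1.000e-02  1.483e+01] [ 1.33 -0.61 -0.65] [-0.488 -0.553  0.741] [   3.    10.4  -18.8    0.   -60.8 -168.2] 1.026 0.0338
```

Torque is about 0.22 N·m above the free drag, which is firm and within the band. I'll release and back off.

Emit:
jog_arm:
  steps:
    - [0,0,0,0,0]
    - [0,0,0,0,0]
    - [0,0,0,0,0]
    - [0,0,0,0,0]
    - [0,0,0,0,0]
    - [0,0,0,0,0]
    - [0,0,-0.008,0,0]
    - [0,0,-0.022,0,0]
    - [0,0,-0.03,0,0]
    - [0,0,-0.03,0,0]
    - [0,0,-0.03,0,0]
    - [0,0,-0.02,0,0]

```text
time_s: 38.23
tcp_pos: [0.5233, -0.1648, 0.3493]
eef_rot: [-90.1, -0.2, 15.0]
contact_force: [2.1, 0.0, 0.5]
gripper_width: 0.0878
```

Emit:
jog_arm:
  steps:
    - [0,0,0,0.03,0]
    - [0,0,0,0.035,0]
    - [0,0,0,0.035,0]
    - [0,0,0,0.035,0]
    - [0,0,0,0.035,0]
    - [0,0,0,0.03,0]
    - [0,0,0,0,0]
    - [0,0,0,0,0]

```text
time_s: 38.9
tcp_pos: [0.4807, -0.0399, 0.3469]
eef_rot: [-85.1, -0.8, 20.2]
contact_force: [0.0, -0.8, 0.1]
gripper_width: 0.0876
```

```bash
python3 snap.py 9
python3 - <<'E'
from h import *
s=load("scene9");t=load("top9")
im=cv2.resize(s["image"][150:250,165:265,::-1],None,fx=6,fy=6,interpolation=cv2.INTER_CUBIC); cv2.imwrite("pics/s9.png",np.clip(im*1.7,0,255).astype('uint8'))
cv2.imwrite("pics/t9.png",np.clip(t["image"][:,:,::-1]*1.3,0,255).astype('uint8'))
E
```

```text
39.0 [ 0.4808 -0.0405  0.3464] [-85.14  -0.72  20.1 ] [ 0.08 -0.72  0.08] [-0.422 -0.007  0.019] [  14.6   -0.    -9.9   -5.   -79.9 -173.6] 0.0877
```

View pics/s9.png

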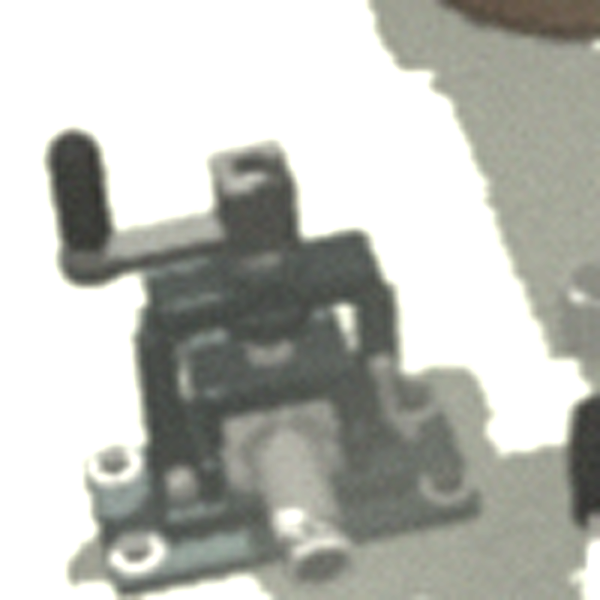

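View pics/t9.png

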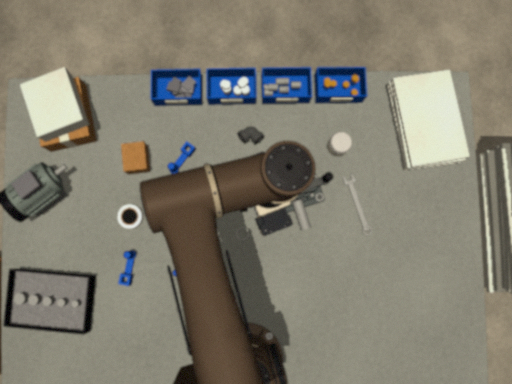

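The crank is seated at about (258,205) and the pipe is in place. Joint 6 is now close to its range end, so I'll turn it back a little before handing in.

Emit:
jog_arm:
  steps:
    - [0,0,-0.01,0,-5]
    - [0,0,-0.01,0,-5]
    - [0,0,0,0,-5]
    - [0,0,0,0,0]
    - [0,0,0,0,0]
    - [0,0,0,0,0]

```text
time_s: 39.5
tcp_pos: [0.4809, -0.0423, 0.3659]
eef_rot: [-85.5, -1.9, 34.9]
contact_force: [0.2, 0.3, 0.1]
gripper_width: 0.0875
```

Run:
```python
from h import *
a=load("top0")["image"].astype(int);b=load("top9")["image"].astype(int)
d=(abs(a-b).max(2)>40).astype('uint8'); n,l,st,c=cv2.connectedComponentsWithStats(d)
print([ (x.tolist()) for x in st[1:] if x[4]>6])
a=load("scene0")["image"].astype(int);b=load("scene9")["image"].astype(int)
d=(abs(a-b).max(2)>60).astype('uint8'); n,l,st,c=cv2.connectedComponentsWithStats(d)
print([ (x.tolist()) for x in st[1:] if x[4]>6])
from plant import r
s=r.get_state(); print(s["time_s"],s["joints"].round(1),s["contact_force"].round(1)); print(r.close_job())
```

```text
[[140, 141, 175, 202, 14451], [319, 172, 14, 13, 110], [242, 172, 268, 212, 26050], [241, 188, 5, 16, 58], [491, 190, 6, 26, 95], [282, 194, 10, 5, 30], [257, 197, 39, 18, 157], [274, 201, 6, 3, 14], [192, 204, 5, 5, 15], [507, 208, 5, 38, 102], [255, 211, 37, 24, 556], [494, 224, 4, 11, 30], [499, 229, 10, 9, 45], [507, 270, 5, 20, 64], [197, 307, 40, 30, 516], [266, 333, 6, 6, 23], [173, 344, 44, 40, 762], [235, 345, 13, 8, 60], [253, 344, 5, 3, 8], [222, 346, 10, 11, 70], [210, 349, 8, 10, 49], [200, 354, 7, 7, 37], [279, 367, 8, 17, 83], [213, 368, 11, 7, 46], [245, 379, 5, 5, 17]]
[[284, 0, 32, 80, 828], [256, 5, 24, 66, 571], [17, 9, 4, 6, 10], [17, 14, 41, 23, 635], [262, 24, 6, 11, 20], [220, 27, 26, 55, 816], [32, 41, 5, 3, 7], [44, 43, 7, 4, 10], [51, 43, 5, 8, 12], [41, 47, 6, 4, 7], [49, 53, 6, 3, 7], [28, 54, 49, 49, 1085], [226, 74, 3, 3, 7], [225, 85, 20, 37, 274], [257, 91, 2, 9, 14], [225, 92, 6, 2, 10], [25, 96, 13, 15, 114], [307, 97, 5, 10, 35], [74, 105, 5, 2, 8], [80, 108, 9, 17, 90], [279, 108, 29, 22, 452], [43, 114, 3, 4, 8], [288, 130, 17, 21, 236], [226, 139, 30, 28, 317], [239, 145, 6, 4, 11], [266, 153, 34, 19, 343], [181, 158, 66, 40, 1200], [173, 172, 5, 4, 13], [204, 174, 6, 4, 18], [249, 175, 50, 70, 1581], [47, 176, 128, 66, 3471], [176, 178, 6, 13, 36], [202, 181, 11, 7, 38], [176, 187, 27, 11, 124], [221, 201, 3, 4, 7], [222, 211, 43, 47, 864], [308, 212, 15, 20, 220], [209, 223, 12, 13, 96], [300, 223, 2, 5, 8], [296, 229, 5, 4, 8], [305, 234, 5, 3, 8], [294, 238, 8, 4, 20], [177, 240, 6, 7, 30]]
39.5 [  14.4   -0.3   -7.8   -5.   -82.4 -158.8] [0.2 0.3 0.1]
the job is handed in; nothing more can be done
None
```

The job is done and handed in at 39.5 s of the 72 s allowed; no verdict came back.

- **Fitting the crank:** I gripped the crank by its hub and eased it onto the screw in steps of 1.5 mm or less. It came home against the collar at about 7–12 N of push.
- **Winding:** I wound it clockwise about 805° (2¼ turns), regripping the hub three times. The jaw first touched the pipe at about 708°.
- **Grip:** I stopped about 0.2 N·m above the free drag of roughly 0.48 N·m. Wrist-joint torque gave 0.215 above free drag and the noisier wrist moment gave 0.26, both within the 0.12–0.4 band. This is slightly under the suggested 0.25, because the last joint was near its range end and I didn't regrip for the last few degrees.
- **Last checks:** The final pictures show the crank seated, the pipe still in the lower jaw, and the gripper clear and touching nothing. I saw no bystander out of place. The before-and-after image comparison was mostly arm and shadow changes, and the arm hid part of the top view, so it is not a full check.
- **Things that did not go cleanly:**
    - The top camera read about 4 mm off from the scene camera and the arm near the crank, so I relied on the scene camera and contact forces.
    - On backing away, the last joint reached −173.6° against a limit of −173.66°, which tilted the tool about 5°. I turned it back before handing in.

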